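# Clamp a stepped shaft in the inspection fixture

### The arm

A 6-joint arm with a two-finger parallel gripper is mounted at the origin on a cart in front of the work surface, level with it; the furniture and walls round the work are solid. World frame = base frame: x ahead of the robot, y to its left, z up, the work surface at z = 0. Lengths are in m, angles in rad, forces in N, time in s.
With the tool pointing down it reaches from about 0.3 to 0.875 m from the base axis. Payload 6.4 kg.
Tool frame: the origin (TCP) lies between the finger pads; the fingertips stand 17 mm ahead of it and the grasp point (between the pads) lies 2 mm behind it; z points along the fingers, y is the direction in which the jaws open and shut (so a half turn about z gives the same grasp; the last joint's range is limited). The gripper opens to 88 mm and grips with 3 to 60 N. Pads are 18 mm wide; open, the fingers measure 123 mm over their backs; the gripper's body (75 mm by 187 mm) begins 45 mm behind the grasp point.
Start: joints at [1.02, 0.181, 1.607, -0, 1.354, -0.206], TCP at [0.194, 0.541, 0.256] pointing down, gripper open.
Joint ranges: [-2.99, 2.99], [-0.89, 2.07], [0.3, 2.58], [-1.14, 4.28], [0, 2.63], [-3.12, 3.12]. Speed limits (rad/s): [2.57, 2.57, 3.01, 3.14, 3.14, 3.14].

### API

Orientations are given as a unit quaternion [x, y, z, w].
In Python, from rig import bot gives the robot as it stands.
- The arm moves only by the shell command python3 -m handwheel 'ROWS' [FORCE]. ROWS is JSON, a list of rows, each an object with "delta_pos": the shift along the tool's x, y, z in units of 25 mm (1.0 is 25 mm), a list of three; "turn": the turn about the tool's z in units of 6 degrees (1.0 is 6 degrees); "gripper": the opening, from 0 (shut) to 1 (fully open). In form: [{"delta_pos": [x, y, z], "turn": turn, "gripper": gripper}, ...]. A call has 1 to 20 rows; each row shifts and turns the commanded pose from where the row before left it, along the tool's axes as they then stand; what a row does not reach is not made up. A row lasts 1/12 s, in which the tool goes at most 41.7 mm and 7.16 degrees, less where a joint would pass 70% of its speed; a pose out of reach is approached as far as the arm can. A call is refused whole if a number of a shift passes 1 or a number of a turn 1, either way. A call with a gripper value outside its range is refused whole. The fingers move at their own pace and stop on an object; FORCE is the grip in N (left out, the last holds). Time passes only in rows, so rows that do not move let the fingers close. It gives the time, the measured TCP pose, the force and the opening at its end, in the units of the state.
- bot.observe(): the state, without advancing time (a new reading comes with each control period).
- bot.camera(name): name is "scene" or "top" or "wrist"; returns a dict with "color" (420x560x3 uint8, blue, green, red), "range_z" (420x560 float32, m along the optical axis (not along the pixel's ray), 0 where there is no reading), "fx", "fy", "cx", "cy" (pixels), "distortion" ([k1, k2, p1, p2, k3] as OpenCV has them; the pictures are not rectified), "R" (3x3) and "t" (3): a world point X has camera coordinates R X + t. Camera axes: x right, y down, z forward; pixel columns grow to the right and rows downward; lengths in m; the calibration is good to about 2 mm. A picture is of the moment at which its call begins.
- bot.finish_job(): hands the job in, once; it reports no verdict.
The state is a dict: "time_s": time; "joints": joint angles; "qvel": joint speeds; "tau": joint torques, N m; "ee_pos": TCP position; "orientation": TCP orientation; "wrist_force": force on the tool from outside, world axes, zero at the start; "torque": the same for the moment, N m; "grip_width": finger opening in m.
Only numpy, scipy, OpenCV 4.12 (cv2) and the standard library are available. Lean on these libraries where they do the work, as an engineer would, in place of code of your own. Each camera call takes 0.05 s, during which the arm holds its last target.

### The job

Load the stepped shaft into the inspection fixture: lay its thick end in the V, slide it along under the raised clamp pad and press its nose lightly against the end-stop screw. Then push the toggle clamp's handle down over centre with closed fingertips and press it firmly, but without forcing it, against its home stop, so that the pad holds the shaft. Let go, and leave the loose things around it where they are.

Things in the scene. Friction and masses are not known exactly. Their poses are not given: they have to be found in the camera images.
- fixture: Fixed inspection fixture; origin under its base plate (plate 170 x 100 x 12 mm, x -75..95 mm, y -56..44 mm). Its x axis runs from the clamp handle (at -x, towards the robot) to the V block (at +x); y is the V's axis, from the end-stop screw (at -y, on a bracket) to the open end (+y); z up.
- v_centre (a point): Fixed point in the fixture at fixture x 55, y 0, z 48.3 mm: where the axis of a 20 mm shaft lying in the V passes the middle of the V. Axes as the fixture's. The hardened V block (90 degree V, 50 mm wide in x, top 52 mm above the bench) spans y -22..22 mm from here.
- end_stop: End-stop screw, a 10 mm dia rod in line with a seated shaft's axis. Origin at the centre of its face, axes as the fixture's; the face looks to +y and stands 16 to 24 mm on the -y side of v_centre, set differently each time. It does not give. Shaft in place: nose pressed against it with 2 N or more for 0.1 s, never more than 30 N.
- shaft_nose (a point): Centre of the flat nose of the stepped steel shaft (120 to 220 g): thick end 20 mm dia x 55 mm from the nose, then slim end 10 mm dia x 55 mm; 110 mm in all. The point lies on the axis; its +x axis points along the shaft from nose to slim end. The shaft starts lying level on the bench on its thick end, axis 10 mm up. When seated it may rest with up to 2 degrees of tilt.
- shaft_grip (a point): Point on the shaft's axis, 90 mm from the nose, 20 mm from the slim end's tip: the place to grip across the 10 mm diameter. +x axis from nose to slim end. When seated it lies 44 mm or more outside the V block, with free air below it down to the plate or the bench.
- handle_pivot (a point): Pivot pin of the toggle handle, fixed at fixture x -25, y 0, z 36 mm; axes as the fixture's; the handle turns about fixture y.
- handle_end (a point): Centre of the rounded free end of the straight handle, 125 mm from its pivot. The outer 80 mm is a grey round grip 20 mm dia (10 mm from its centre line to its surface). The handle points away from the V and up (about 53 degrees above level when fully open, 3 degrees above level when home).
- toggle_handle (a joint): Handle angle in rad: 0 fully open (starts 0 to 0.1), grows as the handle goes down; over centre at 0.73, home stop at 0.873. The pad meets the shaft at about 0.4; a finger pressing 60 mm from the pivot then meets 5 to 8 N (peak near 0.53), which falls to none at centre; beyond it the clamp snaps home by itself, where it must still be pressed.
- handle_grip: The grey grip of the handle, moving with it; origin at the pivot, -x axis along the handle. A finger coming straight down 60 mm (horizontally) from the pivot stays on it all the way. Pressing: at least 6 N for 0.05 s against the home stop (handle past 0.85), and never more than 40 N.
- clamp_pad: Black rubber pad 14 mm dia on a sprung spindle at the clamp arm's end; origin at the centre of its underside. It hangs over v_centre; raised, its underside is 9 mm or more above a seated shaft's top, so the shaft cannot be lowered past it: set the nose down in the V 9 to 18 mm on the +y side of v_centre and slide it in along -y. Clamped home it presses with about 25 N.
- plain_pin: Loose bystander: plain steel cylindrical pin, 14 mm dia x 70 mm; origin under its centre. To be left alone.
- gauge_block: Loose bystander: small flat steel block 35x30x9 mm; origin under its centre. To be left alone.
- coax_adapter: Loose bystander: coaxial adapter 21x38x21 mm with white knurled nut; origin under its centre. To be left alone.
- tape: Loose bystander: roll of black tape, 55 mm across, 19 mm high; origin under its centre. To be left alone.

How it is judged:
On the way, in this order (a step that is already met when the one before it is completed fails the run):
1. with the clamp open, the shaft lies in the V and its nose is pressed against the end-stop screw with at least 2 N (contact force between shaft and end_stop above 2 N and y of shaft_nose in the frame of end_stop below 0.002 m and x of shaft_nose in the frame of end_stop between -0.003 and 0.003 m and z of shaft_nose in the frame of end_stop between -0.003 and 0.003 m and value of joint toggle_handle below 0.35 rad), for 0.1 s.
2. the handle, over centre, is pressed against its home stop by the fingers with at least 6 N (value of joint toggle_handle above 0.85 rad and contact force between the fingers and handle_grip above 6 N), for 0.05 s.
At the end, for the whole second after the job is handed in: Handle home (past 0.84 rad), pad pressing the shaft with more than 15 N, shaft in the V along its axis (within 3.4 degrees, nose centre within 3 mm of the stop's axis) with its nose within 2 mm of the end-stop's face, nothing touched (value of joint toggle_handle above 0.84 rad and contact force between clamp_pad and shaft above 15 N and y of shaft_nose in the frame of end_stop between -0.002 and 0.002 m and x of shaft_nose in the frame of end_stop between -0.003 and 0.003 m and z of shaft_nose in the frame of end_stop between -0.003 and 0.003 m and angle between the x axis of shaft_nose and the y axis of fixture, either way round below 0.06 rad).
It fails at once if the shaft is rammed against the end-stop (over 30 N) (contact force between shaft and end_stop above 30 N).
It fails at once if the handle is forced (over 40 N) (contact force between the fingers and handle_grip above 40 N).
It fails at once if a loose bystander is moved more than 20 mm (distance of any of plain_pin, gauge_block, coax_adapter, tape from where it was at the start of the episode above 0.02 m).
It also fails if it takes over 72 s, if anything falls off the work surface, if the arm or the gripper's body presses on something with over 40 N, if the wrist force passes 120 N, or if a joint passes its speed limit or range.

## Working session

There is one attempt and no reset: what is moved stays moved. The work goes in short steps, Python scripts to look and compute and a shell command to move; the robot and the scene stay as the last step left them, time stands still between calls to the robot, and variables do not carry over. Pictures are saved under pics/ and viewed, and the job is handed in when it is done.

```bash
ls; mkdir -p pics
python3 - <<'E'
from rig import bot
import cv2
print(bot.observe())
for n in ("scene","top","wrist"):
    c=bot.camera(n); cv2.imwrite(f"pics/{n}0.png",c["color"]); print(n,c["fx"],c["fy"],c["cx"],c["cy"],c["distortion"],c["R"],c["t"],(c["range_z"]>0).mean())
E
```

```text
pics
{'time_s': 0.0, 'joints': array([ 1.01971857e+00,  1.81507039e-01,  1.60801015e+00,  3.09539843e-05,
        1.35383479e+00, -2.06302999e-01]), 'qvel': array([ 0.00105201, -0.00123991,  0.00148601, -0.00054315, -0.00073009,
       -0.00067915]), 'tau': array([ 1.27776488e-06, -4.33880889e+01, -3.41847539e+01,  7.00197159e-02,
        3.89592431e-02, -1.31518282e-04]), 'ee_pos': array([0.19404075, 0.5407198 , 0.25482822]), 'orientation': array([ 1.71538058e-01,  9.85177101e-01, -8.11755007e-04, -3.39256720e-04]), 'wrist_force': array([0.42961399, 0.50814495, 0.44238374]), 'torque': array([ 0.05177235,  0.02579466, -0.01101432]), 'grip_width': 0.08815030436022954}
scene 502.7659821586364 502.7659821586364 280.11888647930385 207.85738063050272 [0.04685446 0.         0.         0.         0.        ] [[ 5.08419664e-01 -8.61109173e-01  6.61926219e-04]
 [-6.68652127e-01 -3.95272504e-01 -6.29812655e-01]
 [ 5.42599096e-01  3.19766540e-01 -7.76746793e-01]] [-0.01744685  0.51062246  0.76102149] 0.9960331632653061
top 495.6116335972169 495.6116335972169 272.24413960393605 204.13940044515823 [0.01322134 0.         0.         0.         0.        ] [[ 0.01058825 -0.99990008 -0.00936619]
 [-0.98845903 -0.00905062 -0.15121786]
 [ 0.15111798  0.01085923 -0.98845609]] [0.27033062 0.51561533 1.22548651] 0.9959396258503401
wrist 326.02955713118877 326.02955713118877 280.2685269682587 207.48665251809456 [-0.03826715  0.          0.          0.          0.        ] [[ 0.33782757  0.94120678 -0.00152921]
 [ 0.89945889 -0.32236361  0.29505155]
 [ 0.27721155 -0.10105201 -0.95548011]] [-0.57436298 -0.04071302  0.38946403] 0.9957270408163266
```

View pics/scene0.png

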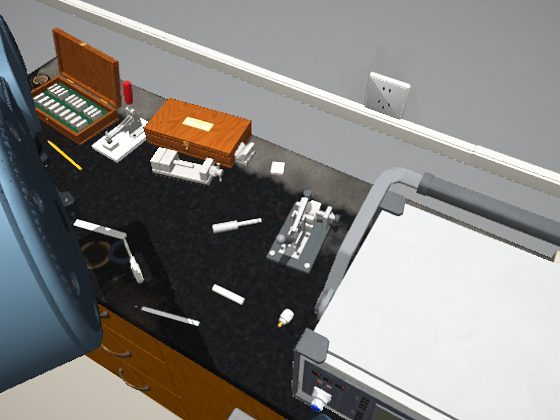

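View pics/top0.png

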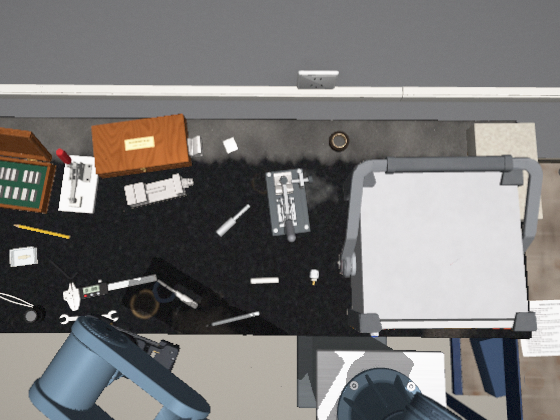

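View pics/wrist0.png

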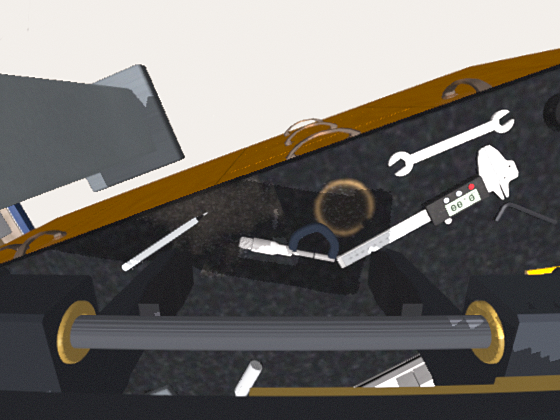

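```bash
cat > h.py <<'E'
import numpy as np, cv2
from rig import bot
def K(c): return np.array([[c["fx"],0,c["cx"]],[0,c["fy"],c["cy"]],[0,0,1.]])
def ray(c,uv):
    p=cv2.undistortPoints(np.array(uv,float).reshape(-1,1,2),K(c),np.array(c["distortion"]),None,None).reshape(-1,2)
    R=np.array(c["R"]);t=np.array(c["t"])
    d=np.c_[p,np.ones(len(p))]@R
    return -R.T@t,d
def onplane(c,uv,z):
    o,d=ray(c,uv); return o+d*((z-o[2])/d[:,2])[:,None]
def proj(c,X):
    rv=cv2.Rodrigues(np.array(c["R"]))[0]
    return cv2.projectPoints(np.array(X,float).reshape(-1,1,3),rv,np.array(c["t"]),K(c),np.array(c["distortion"]))[0].reshape(-1,2)
def cloud(c):
    h,w=c["range_z"].shape
    u,v=np.meshgrid(np.arange(w),np.arange(h))
    o,d=ray(c,np.c_[u.ravel(),v.ravel()])
    return (o+d*c["range_z"].ravel()[:,None]).reshape(h,w,3)
def crop(c,x0,y0,x1,y1,k,name):
    im=cv2.resize(c["color"][y0:y1,x0:x1],None,fx=k,fy=k,interpolation=cv2.INTER_CUBIC); cv2.imwrite(name,im)
E
python3 - <<'E'
from h import *
c=bot.camera("top"); crop(c,205,155,335,250,6,"pics/t1.png")
P=cloud(c)
for uv in [(233,220),(264,280),(287,231),(314,275),(232,145),(339,141)]: print(uv,onplane(c,[uv],0.01)[0],P[uv[1],uv[0]])
c=bot.camera("scene"); crop(c,200,170,360,290,5,"pics/s1.png")
E
```

```text
(233, 220) [0.4748408  0.37755447 0.01      ] [0.4734013  0.37646575 0.02204198]
(264, 280) [0.32121789 0.2947423  0.01      ] [0.32121963 0.29459465 0.0157215 ]
(287, 231) [0.4474424  0.23671834 0.01      ] [0.43758455 0.23867248 0.11042034]
(314, 275) [0.33522222 0.16700524 0.01      ] [0.33513067 0.16764181 0.01862039]
(232, 145) [0.67612434 0.38474881 0.01      ] [0.67635961 0.3848305  0.00914932]
(339, 141) [0.68935343 0.09971514 0.01      ] [ 6.92233373e-01  9.84468694e-02 -3.85926138e-05]
```

View pics/t1.png

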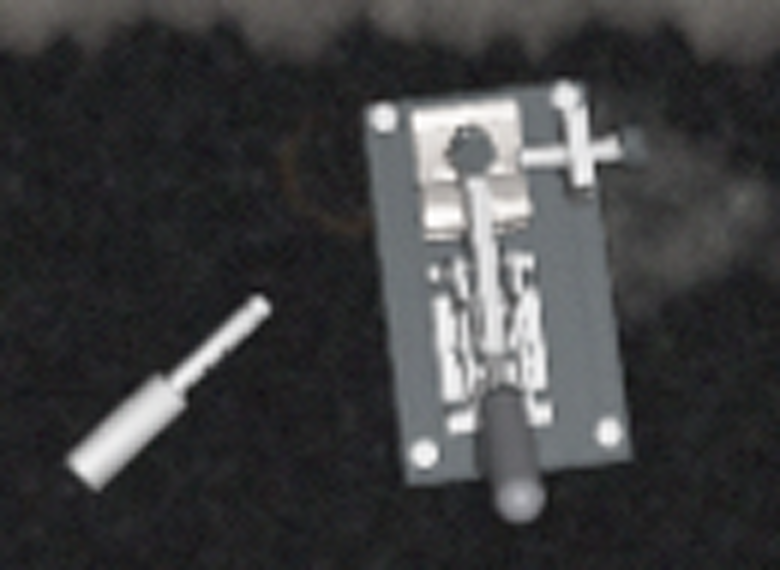

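View pics/s1.png

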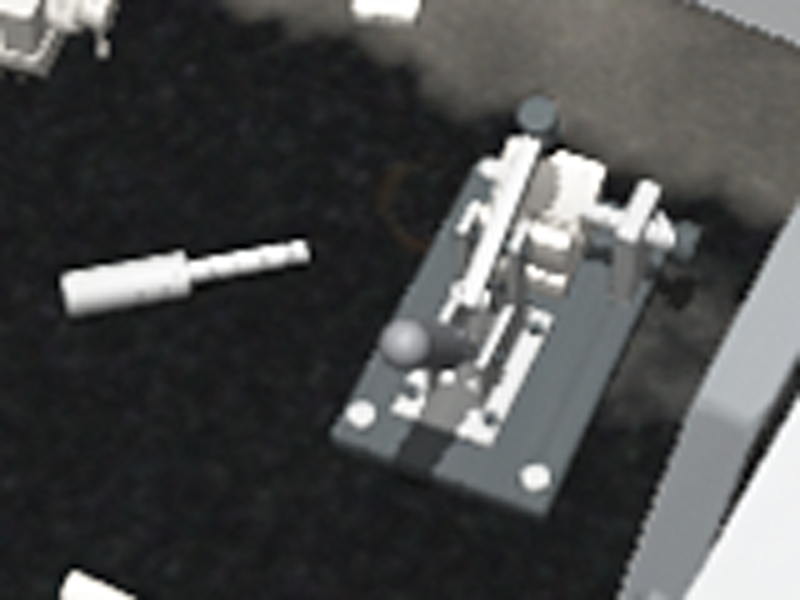

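Run:
```python
from h import *
from scipy.spatial.transform import Rotation as Ro
s=bot.observe(); T=Ro.from_quat(s["orientation"]).as_matrix()
c=bot.camera("wrist"); R=np.array(c["R"]);t=np.array(c["t"]); o=-R.T@t
print("cam in tool",T.T@(o-s["ee_pos"]), "axes in tool (cols of R T)",(R@T).round(3)); print(T.round(3))
c=bot.camera("top"); 
cor=np.array([(367,103),(583,82),(632,458),(407,487)])/6+[205,155]-0.4
P=onplane(c,cor,0.012);print(P)
print(np.linalg.norm(np.diff(P[[0,1,2,3,0]],axis=0),axis=1))
sh=np.array([(85,475),(172,388),(262,305)])/6+[205,155]-.4
print(onplane(c,sh,.01))
```

```text
cam in tool [ 0.07606615  0.00018619 -0.1283209 ] axes in tool (cols of R T) [[ 0.     1.     0.   ]
 [-0.955  0.    -0.295]
 [-0.295  0.     0.955]]
[[-0.941  0.338 -0.   ]
 [ 0.338  0.941 -0.001]
 [ 0.    -0.001 -1.   ]]
[[0.60354097 0.2937324  0.012     ]
 [0.61378711 0.19879925 0.012     ]
 [0.44799778 0.17740474 0.012     ]
 [0.43450934 0.27435687 0.012     ]]
[0.09548447 0.16716408 0.09788592 0.17013849]
[[0.43853768 0.41369509 0.01      ]
 [0.47677092 0.37690265 0.01      ]
 [0.51358142 0.33844966 0.01      ]]
```

```bash
R='{"delta_pos":[-0.98,-0.235,0],"turn":0,"gripper":1}'; python3 -m handwheel '[{"delta_pos":[-0.98,-0.235,0],"turn":0,"gripper":1},{"delta_pos":[-0.98,-0.235,0],"turn":0,"gripper":1},{"delta_pos":[-0.98,-0.235,0],"turn":0,"gripper":1},{"delta_pos":[-0.98,-0.235,0],"turn":0,"gripper":1},{"delta_pos":[-0.98,-0.235,0],"turn":0,"gripper":1},{"delta_pos":[-0.98,-0.235,0],"turn":0,"gripper":1},{"delta_pos":[-0.98,-0.235,0],"turn":0,"gripper":1},{"delta_pos":[-0.98,-0.235,0],"turn":0,"gripper":1},{"delta_pos":[-0.98,-0.235,0],"turn":0,"gripper":1},{"delta_pos":[-0.98,-0.235,0],"turn":0,"gripper":1},{"delta_pos":[-0.98,-0.235,0],"turn":0,"gripper":1},{"delta_pos":[-0.98,-0.235,0],"turn":0,"gripper":1},{"delta_pos":[-0.98,-0.235,0],"turn":0,"gripper":1},{"delta_pos":[-0.98,-0.235,0],"turn":0,"gripper":1},{"delta_pos":[-0.98,-0.235,0],"turn":0,"gripper":1},{"delta_pos":[-0.98,-0.235,0],"turn":0,"gripper":1}]' 50
python3 -m handwheel '[{"delta_pos":[0,0,0],"turn":0.84,"gripper":1},{"delta_pos":[0,0,0],"turn":0.84,"gripper":1},{"delta_pos":[0,0,0],"turn":0.84,"gripper":1},{"delta_pos":[0,0,0],"turn":0.84,"gripper":1},{"delta_pos":[0,0,0],"turn":0.84,"gripper":1},{"delta_pos":[0,0,0],"turn":0,"gripper":1},{"delta_pos":[0,0,0],"turn":0,"gripper":1}]'
python3 - <<'E'
from h import *
c=bot.camera("wrist");cv2.imwrite("pics/w1.png",c["color"])
print(bot.observe()["joints"])
c=bot.camera("top");cv2.imwrite("pics/t2.png",c["color"])
E
```

```text
time_s: 1.68
ee_pos: [0.5325, 0.3194, 0.2557]
orientation: [0.172, 0.985, 0.0, -0.0]
wrist_force: [-0.8, 0.9, 0.0]
grip_width: 0.0881
time_s: 2.27
ee_pos: [0.5315, 0.3202, 0.2557]
orientation: [0.381, 0.925, -0.0, -0.0]
wrist_force: [0.5, 0.9, 0.1]
grip_width: 0.0881
[ 3.51266466e-01  2.80523828e-01  1.48681443e+00  1.24393622e-05
  1.37431680e+00 -4.37711186e-01]
```

View pics/w1.png

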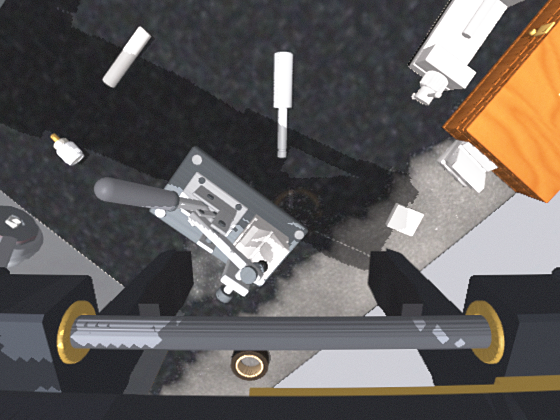

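Run:
```python
from h import *
c=bot.camera("wrist")
crop(c,140,135,330,320,4,"pics/w1f.png")
g=cv2.cvtColor(c["color"],cv2.COLOR_BGR2GRAY)
m=(g>120).astype(np.uint8); n,l,st,_=cv2.connectedComponentsWithStats(m)
k=l[80,284];print(st[k]); 
ys,xs=np.nonzero(l==k)
for y in (50,51,52,53,54,60,80,100,105,107,108,109,110,112,120,140,150,155,157,158,159,160):
    r=xs[ys==y]; print(y,r.min() if len(r) else None,r.max() if len(r) else None)
print("minrect",cv2.minAreaRect(np.c_[xs,ys].astype(np.float32)))
P=cloud(c)
print(P[60:160:10,283].round(4))
```

```text
[ 273   51   20  107 1459]
50 None None
51 282 283
52 276 290
53 274 291
54 274 292
60 274 292
80 274 291
100 273 291
105 273 291
107 274 290
108 278 286
109 278 286
110 278 286
112 278 286
120 278 286
140 278 285
150 279 285
155 278 285
157 279 283
158 None None
159 None None
160 None None
minrect ((281.9224548339844, 104.02365112304688), (18.455474853515625, 106.06770324707031), 1.4688007831573486)
[[0.4464 0.4091 0.0206]
 [0.4532 0.4024 0.0194]
 [0.4603 0.3954 0.0198]
 [0.4673 0.3884 0.0189]
 [0.4746 0.3813 0.0206]
 [0.4819 0.3741 0.0151]
 [0.4895 0.3666 0.0146]
 [0.4971 0.359  0.0137]
 [0.5049 0.3513 0.0137]
 [0.5129 0.3435 0.0134]]
```

View pics/w1f.png

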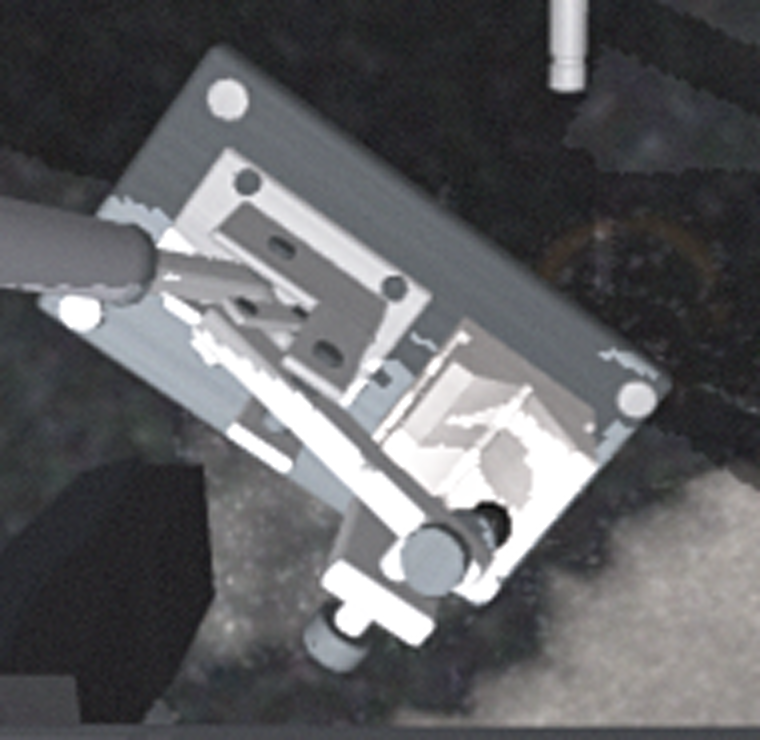

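Run:
```python
from h import *
c=bot.camera("wrist")
P=onplane(c,[(282.9,51.5),(282.1,104),(282,157.8)],0.010); print(P, np.linalg.norm(P[2]-P[0]), np.degrees(np.arctan2(*(P[2]-P[0])[[1,0]])))
d=(P[2]-P[0])/np.linalg.norm(P[2]-P[0]); m=(P[0]+P[2])/2; print("grip",m+d*.035)
f=lambda l: np.array(l,float)/4+[140-.375,135-.375]
q=onplane(c,f([(215,45),(672,380),(40,308)]),.012); print(q)
# kabsch 2D on combined
c2=bot.camera("top")
def fit(q,F):
    q=q[:,:2];F=np.array(F,float)/1000; qm=q.mean(0);Fm=F.mean(0)
    A=(F-Fm).T@(q-qm); a=np.arctan2(A[0,1]-A[1,0],A[0,0]+A[1,1]); R=np.array([[np.cos(a),-np.sin(a)],[np.sin(a),np.cos(a)]])
    t=qm-R@Fm; print("yaw",np.degrees(a),"t",t,"res mm",((F@R.T+t-q)*1000).round(1).tolist()); return R,t
R,t=fit(q,[(-75,44),(95,44),(-75,-56)])
qt=np.array([[0.60354097,0.2937324],[0.61378711,0.19879925],[0.44799778,0.17740474],[0.43450934,0.27435687]])
R2,t2=fit(qt,[(95,44),(95,-56),(-75,-56),(-75,44)])
for nm,F in [("vc",(55,0)),("pivot",(-25,0)),("press60",(-85,0))]:
    print(nm,R@np.array(F)/1000+t,R2@np.array(F)/1000+t2)
# height cloud in fixture frame
for c,R_,t_ in ((c,R,t),(c2,R2,t2)):
    X=cloud(c).reshape(-1,3); X=X[c["range_z"].ravel()>0]
    Fx=(X[:,:2]-t_)@R_*1000; z=X[:,2]*1000
    s=(abs(Fx[:,0]-10)<120)&(abs(Fx[:,1])<60)&(z>5)&(z<170)
    for a in range(-120,130,10):
        w=s&(abs(Fx[:,0]-a)<5)
        if w.sum(): i=np.argmax(z[w]); print(a,z[w][i].round(),Fx[w][i].round(), end="; ")
    print()
```

```text
[[0.43956812 0.4159612  0.01      ]
 [0.47680013 0.37786826 0.01      ]
 [0.51874829 0.33613278 0.01      ]] 0.11243699299638193 -45.233585893451504
grip [0.50380584 0.35119756 0.01      ]
[[0.43803036 0.27477362 0.012     ]
 [0.60283239 0.29681689 0.012     ]
 [0.4518076  0.17759621 0.012     ]]
yaw 7.778451982343412 t [0.51716509 0.24164167] res mm [[-1.1, 0.3], [2.5, 1.3], [-1.4, -1.6]]
yaw 6.969936603567767 t [0.51430461 0.24081549] res mm [[-0.3, 2.3], [1.6, -2.0], [-1.3, -1.3], [0.0, 1.0]]
vc [0.57165902 0.24908553] [0.56889816 0.24748966]
pivot [0.49239512 0.2382581 ] [0.48948936 0.23778178]
press60 [0.43294719 0.23013752] [0.42993276 0.23050086]
-100 138.0 [-96.   0.]; -90 138.0 [-93.   2.]; -80 130.0 [-85.   1.]; -70 117.0 [-75.   0.]; -60 104.0 [-65.  -1.]; -50 92.0 [-55.   0.]; -40 72.0 [-45.   0.]; -30 78.0 [-25.  -3.]; -20 82.0 [-16.  -4.]; -10 92.0 [-8. 10.]; 0 93.0 [  2. -12.]; 10 95.0 [15.  1.]; 20 98.0 [25.  2.]; 30 102.0 [35. -1.]; 40 113.0 [45.  3.]; 50 116.0 [51.  0.]; 60 111.0 [55. -3.]; 70 82.0 [65. -3.]; 80 53.0 [77. 17.]; 90 17.0 [91. 33.]; 
-30 73.0 [-25.   8.]; -20 83.0 [-17.   5.]; -10 89.0 [-6.  1.]; 0 88.0 [-1. -7.]; 20 11.0 [ 24. -54.]; 30 13.0 [ 32. -52.]; 40 111.0 [44.  8.]; 50 113.0 [46.  8.]; 60 64.0 [ 65. -48.]; 70 65.0 [ 65. -43.]; 80 54.0 [77. 16.]; 90 18.0 [ 88. -48.]; 100 6.0 [100. -37.]; 110 7.0 [112. -33.];
```

```bash
python3 -m handwheel '[{"delta_pos":[0.83,0.05,0],"turn":0,"gripper":0.6},{"delta_pos":[0.83,0.05,0],"turn":0,"gripper":0.6},{"delta_pos":[0,0,0.94],"turn":0,"gripper":0.6},{"delta_pos":[0,0,0.94],"turn":0,"gripper":0.6},{"delta_pos":[0,0,0.94],"turn":0,"gripper":0.6},{"delta_pos":[0,0,0.94],"turn":0,"gripper":0.6},{"delta_pos":[0,0,0.94],"turn":0,"gripper":0.6},{"delta_pos":[0,0,0.94],"turn":0,"gripper":0.6},{"delta_pos":[0,0,0.94],"turn":0,"gripper":0.6},{"delta_pos":[0,0,0.94],"turn":0,"gripper":0.6},{"delta_pos":[0,0,0],"turn":0,"gripper":0.6},{"delta_pos":[0,0,0],"turn":0,"gripper":0.6}]' 50
python3 - <<'E'
from h import *
c=bot.camera("wrist");cv2.imwrite("pics/w2.png",c["color"])
E
```

```text
time_s: 3.52
ee_pos: [0.5029, 0.3509, 0.0666]
orientation: [0.382, 0.924, -0.001, -0.001]
wrist_force: [0.1, 0.1, 0.6]
grip_width: 0.0526
```

View pics/w2.png

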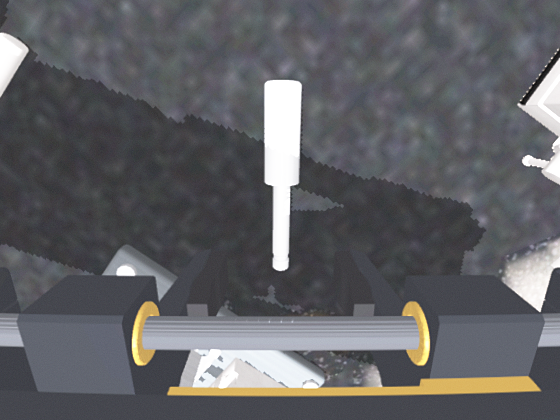

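Run:
```python
from h import *
from scipy.spatial.transform import Rotation as Ro
s=bot.observe();T=Ro.from_quat(s["orientation"]).as_matrix()
c=bot.camera("wrist")
P=onplane(c,[(283,80),(282,185),(281,269.5)],0.010)
print(((P-s["ee_pos"])@T*1000).round(1))
```

```text
[[ 90.2   1.8  58.3]
 [ 32.3   1.4  58.3]
 [-22.9   0.8  58.3]]
```

```bash
python3 -m handwheel '[{"delta_pos":[-0.03,0.04,0.93],"turn":0,"gripper":0.6},{"delta_pos":[-0.02,0,0.93],"turn":0,"gripper":0.6},{"delta_pos":[0,0,0],"turn":0,"gripper":0.6},{"delta_pos":[0,0,0],"turn":0,"gripper":0.6}]' 50
python3 -m handwheel '[{"delta_pos":[0,0,0],"turn":0,"gripper":0},{"delta_pos":[0,0,0],"turn":0,"gripper":0},{"delta_pos":[0,0,0],"turn":0,"gripper":0},{"delta_pos":[0,0,0],"turn":0,"gripper":0},{"delta_pos":[0,0,0],"turn":0,"gripper":0},{"delta_pos":[0,0,0],"turn":0,"gripper":0},{"delta_pos":[0,0,0],"turn":0,"gripper":0},{"delta_pos":[0,0,0],"turn":0,"gripper":0}]' 50
python3 - <<'E'
from h import *
c=bot.camera("wrist");cv2.imwrite("pics/w3.png",c["color"])
E
```

```text
time_s: 3.95
ee_pos: [0.5055, 0.3511, 0.0219]
orientation: [0.382, 0.924, -0.0, -0.0]
wrist_force: [0.5, 0.3, 0.3]
grip_width: 0.0529
time_s: 4.62
ee_pos: [0.5055, 0.3511, 0.0213]
orientation: [0.382, 0.924, -0.0, 0.0]
wrist_force: [-0.1, -0.3, 1.1]
grip_width: 0.0088
```

View pics/w3.png

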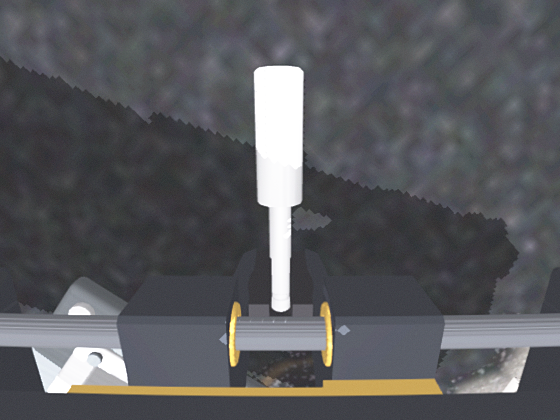

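```bash
python3 -m handwheel '[{"delta_pos":[0,0,-0.5],"turn":0,"gripper":0},{"delta_pos":[0,0,-0.8],"turn":0,"gripper":0},{"delta_pos":[0,0,-0.9],"turn":0,"gripper":0},{"delta_pos":[0,0,-0.9],"turn":0,"gripper":0},{"delta_pos":[0,0,-0.9],"turn":0,"gripper":0},{"delta_pos":[0,0,0],"turn":0,"gripper":0},{"delta_pos":[0,0,0],"turn":0,"gripper":0},{"delta_pos":[0,0,0],"turn":0,"gripper":0}]'
python3 - <<'E'
from h import *
from scipy.spatial.transform import Rotation as Ro
c=bot.camera("wrist");cv2.imwrite("pics/w4.png",c["color"])
s=bot.observe();T=Ro.from_quat(s["orientation"]).as_matrix()
P=cloud(c)
for v in range(50,320,12):
    for u in (278,):
        print(v,c["color"][v,u],((P[v,u]-s["ee_pos"])@T*1000).round(1))
E
```

```text
time_s: 5.33
ee_pos: [0.5048, 0.3508, 0.1203]
orientation: [0.382, 0.924, -0.001, -0.0]
wrist_force: [0.3, -0.6, -2.4]
grip_width: 0.0087
50 [51 45 41] [114.7  -0.7 121.4]
62 [50 45 43] [106.7  -0.7 120.3]
74 [253 253 253] [88.1 -0.1  3.2]
86 [253 253 253] [83.8 -0.1  3.8]
98 [254 253 253] [79.4 -0.1  3.4]
110 [253 252 252] [74.9 -0.1  2.9]
122 [253 252 252] [70.4 -0.1  2.9]
134 [253 252 252] [65.6 -0.1  3.8]
146 [252 251 251] [61.1 -0.1  2.2]
158 [255 255 255] [56.2 -0.2  2.9]
170 [167 163 160] [51.4 -0.2  2.4]
182 [165 161 162] [46.2 -0.2  3. ]
194 [165 161 161] [41.3 -0.2  2.3]
206 [222 217 219] [34.6 -0.2  7. ]
218 [254 253 253] [29.  -0.2  7.1]
230 [171 168 168] [23.2 -0.2  7.6]
242 [170 168 167] [17.4 -0.3  7.6]
254 [171 167 167] [11.8 -0.3  6.6]
266 [166 162 163] [ 5.8 -0.3  6.5]
278 [162 158 158] [-0.5 -0.3  6.7]
290 [158 153 153] [-6.8 -0.3  6.6]
302 [160 156 156] [-13.5  -0.3   6.7]
314 [143 137 130] [-91.9  -1.  107.6]
```

View pics/w4.png

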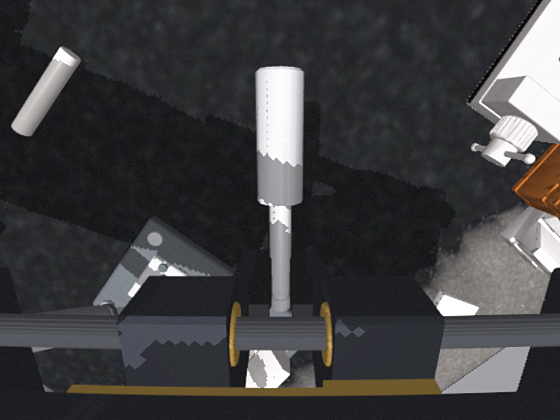

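```bash
python3 -m handwheel '[{"delta_pos":[0,0,0],"turn":-1,"gripper":0},{"delta_pos":[0,0,0],"turn":-1,"gripper":0},{"delta_pos":[0,0,0],"turn":-1,"gripper":0},{"delta_pos":[0,0,0],"turn":-1,"gripper":0},{"delta_pos":[0,0,0],"turn":-1,"gripper":0},{"delta_pos":[0,0,0],"turn":-1,"gripper":0},{"delta_pos":[0,0,0],"turn":-1,"gripper":0},{"delta_pos":[0,0,0],"turn":-1,"gripper":0},{"delta_pos":[0,0,0],"turn":-1,"gripper":0},{"delta_pos":[0,0,0],"turn":-1,"gripper":0},{"delta_pos":[0,0,0],"turn":-1,"gripper":0},{"delta_pos":[0,0,0],"turn":-1,"gripper":0},{"delta_pos":[0,0,0],"turn":-1,"gripper":0},{"delta_pos":[0,0,0],"turn":-1,"gripper":0},{"delta_pos":[0,0,0],"turn":-1,"gripper":0},{"delta_pos":[0,0,0],"turn":-1,"gripper":0},{"delta_pos":[0,0,0],"turn":-1,"gripper":0},{"delta_pos":[0,0,0],"turn":-1,"gripper":0},{"delta_pos":[0,0,0],"turn":-1,"gripper":0},{"delta_pos":[0,0,0],"turn":-1,"gripper":0}]'
python3 -m handwheel '[{"delta_pos":[0,0,0],"turn":-0.92,"gripper":0},{"delta_pos":[0,0,0],"turn":-0.92,"gripper":0},{"delta_pos":[0,0,0],"turn":-0.92,"gripper":0},{"delta_pos":[0,0,0],"turn":-0.92,"gripper":0},{"delta_pos":[0,0,0],"turn":0,"gripper":0},{"delta_pos":[0,0,0],"turn":0,"gripper":0},{"delta_pos":[0,0,0],"turn":0,"gripper":0}]'
cat > st.py <<'E'
from h import *
from scipy.spatial.transform import Rotation as Ro
VC=np.array([.5705,.2485,.0483]);YAW=np.radians(7.3)
FR=np.array([[np.cos(YAW),-np.sin(YAW),0],[np.sin(YAW),np.cos(YAW),0],[0,0,1]])
def st():
    s=bot.observe();T=Ro.from_quat(s["orientation"]).as_matrix()
    print("tcp",s["ee_pos"].round(4),"xang %.2f"%np.degrees(np.arctan2(T[1,0],T[0,0])),"F",s["wrist_force"].round(2),"Ffix",(FR.T@s["wrist_force"]).round(2),"M",s["torque"].round(2),"j6 %.2f"%s["joints"][5],"w %.4f"%s["grip_width"])
    n=s["ee_pos"]+T@np.array([.0902,0,.0115])
    print("nose rel vc (fixture mm)",(FR.T@(n-VC)*1000).round(1),"tcp rel",(FR.T@(s["ee_pos"]-VC)*1000).round(1)); return s,T
if __name__=="__main__": st()
E
python3 st.py
python3 - <<'E'
from h import *
c=bot.camera("wrist");cv2.imwrite("pics/w5.png",c["color"])
E
```

```text
time_s: 7.05
ee_pos: [0.5043, 0.3506, 0.119]
orientation: [-0.611, 0.792, 0.001, -0.002]
wrist_force: [-0.4, 0.4, -1.4]
grip_width: 0.0088
time_s: 7.63
ee_pos: [0.5049, 0.3509, 0.1201]
orientation: [0.749, -0.663, -0.0, 0.001]
wrist_force: [0.5, -0.5, -2.5]
grip_width: 0.0082
tcp [0.5049 0.3509 0.1201] xang -83.04 F [ 0.47 -0.48 -2.48] Ffix [ 0.41 -0.54 -2.48] M [ 0.21  0.17 -0.03] j6 -2.85 w 0.0082
nose rel vc (fixture mm) [-52.7  19.7  60.3] tcp rel [-52.1 109.9  71.8]
```

View pics/w5.png

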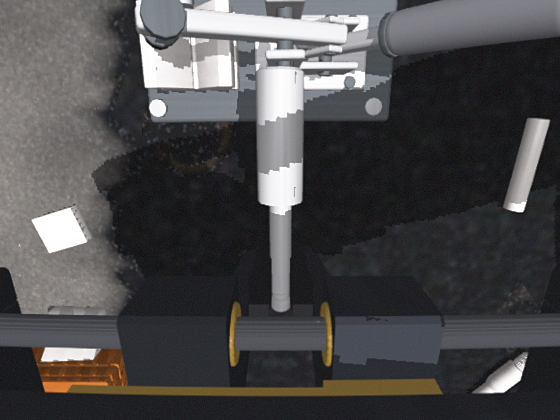

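```bash
python3 -m handwheel '[{"delta_pos":[-0.4,0.1,0],"turn":0,"gripper":0},{"delta_pos":[0,0.66,0],"turn":0,"gripper":0},{"delta_pos":[0,0.66,0],"turn":0,"gripper":0},{"delta_pos":[0,0.66,0],"turn":0,"gripper":0},{"delta_pos":[0,0,0],"turn":0,"gripper":0},{"delta_pos":[0,0,0],"turn":0,"gripper":0},{"delta_pos":[0,0,0],"turn":0,"gripper":0}]'
python3 st.py
python3 - <<'E'
from h import *
c=bot.camera("wrist");cv2.imwrite("pics/w6.png",c["color"]); crop(c,190,0,420,150,3.4,"pics/w6c.png")
E
```

```text
time_s: 8.27
ee_pos: [0.4534, 0.3552, 0.1217]
orientation: [0.75, -0.662, 0.0, -0.001]
wrist_force: [-0.4, -0.4, -1.1]
grip_width: 0.0085
tcp [0.4534 0.3552 0.1217] xang -82.88 F [-0.43 -0.37 -1.1 ] Ffix [-0.48 -0.31 -1.1 ] M [0.19 0.06 0.03] j6 -2.81 w 0.0085
nose rel vc (fixture mm) [-102.9   30.5   61.8] tcp rel [-102.6  120.7   73.4]
```

View pics/w6c.png

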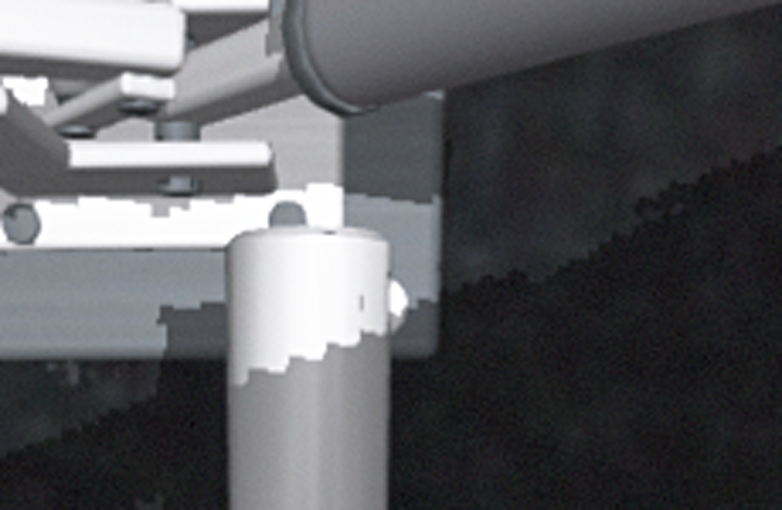

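```bash
python3 -m handwheel '[{"delta_pos":[0,-0.82,0],"turn":0,"gripper":0},{"delta_pos":[0,-0.82,0],"turn":0,"gripper":0},{"delta_pos":[0,-0.82,0],"turn":0,"gripper":0},{"delta_pos":[0,-0.82,0],"turn":0,"gripper":0},{"delta_pos":[0,-0.82,0],"turn":0,"gripper":0},{"delta_pos":[0,0,0],"turn":0,"gripper":0},{"delta_pos":[0,0,0],"turn":0,"gripper":0},{"delta_pos":[0,0,0],"turn":0,"gripper":0}]'
python3 st.py
python3 - <<'E'
from h import *
c=bot.camera("wrist");cv2.imwrite("pics/w7.png",c["color"]); crop(c,190,0,420,150,3.4,"pics/w7c.png")
E
```

```text
time_s: 8.98
ee_pos: [0.554, 0.3671, 0.1206]
orientation: [0.749, -0.662, -0.0, 0.001]
wrist_force: [0.0, -0.1, -2.0]
grip_width: 0.0084
tcp [0.554  0.3671 0.1206] xang -82.91 F [ 0.04 -0.1  -2.04] Ffix [ 0.03 -0.1  -2.04] M [0.17 0.13 0.03] j6 -2.86 w 0.0084
nose rel vc (fixture mm) [-1.6 29.5 60.8] tcp rel [ -1.3 119.7  72.3]
```

View pics/w7c.png

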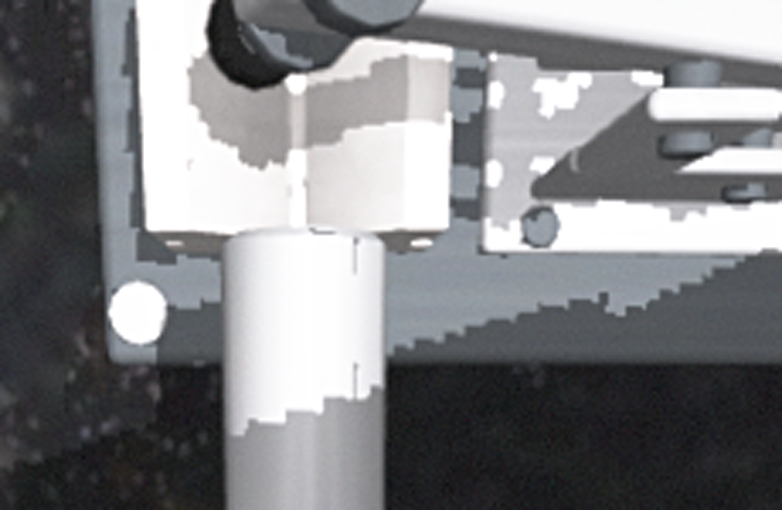

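View pics/w7.png

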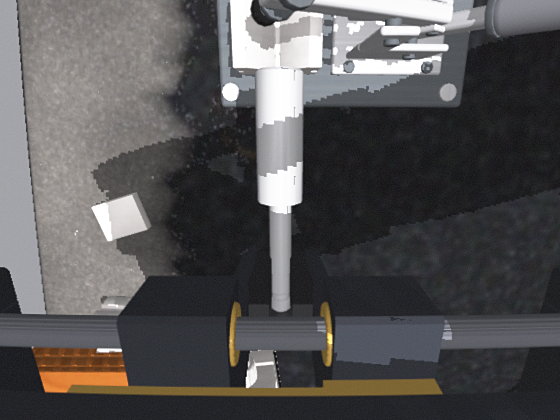

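Run:
```python
from st import *
s,T=st()
c=bot.camera("wrist")
f=lambda l: np.array(l,float)/3.4+[190-.35,-.35]
for z,l in ((.052,[(147,231),(449,231)]),(.012,[(112,362),(780,362)])):
    P=onplane(c,f(l),z); print(z,((P-VC)@FR*1000).round(1))
P=onplane(c,f([(304,234)]),.1206-.0015);print("nose top edge",((P-VC)@FR*1000).round(1))
```

```text
tcp [0.5536 0.3672 0.1207] xang -82.88 F [ 0.06  0.53 -2.53] Ffix [ 0.12  0.52 -2.53] M [0.15 0.1  0.01] j6 -2.86 w 0.0086
nose rel vc (fixture mm) [-2.  29.7 60.9] tcp rel [ -1.7 119.9  72.4]
0.052 [[ 25.   21.8   3.7]
 [-24.9  22.    3.7]]
0.012 [[ 38.6  42.5 -36.3]
 [-99.   42.5 -36.3]]
nose top edge [[-1.1 29.6 70.8]]
```

```bash
python3 -m handwheel '[{"delta_pos":[0,-0.06,0.6],"turn":0,"gripper":0},{"delta_pos":[0,0,0.6],"turn":0,"gripper":0},{"delta_pos":[0,0,0.6],"turn":0,"gripper":0},{"delta_pos":[0,0,0],"turn":0,"gripper":0},{"delta_pos":[0,0,0],"turn":0,"gripper":0},{"delta_pos":[0,0,0],"turn":0,"gripper":0}]'
python3 st.py
python3 - <<'E'
from h import *
c=bot.camera("wrist");cv2.imwrite("pics/w8.png",c["color"]); crop(c,190,0,420,150,3.4,"pics/w8c.png")
c=bot.camera("scene");crop(c,260,160,360,260,6,"pics/s8.png")
E
```

```text
time_s: 9.58
ee_pos: [0.5557, 0.3674, 0.0757]
orientation: [0.75, -0.662, -0.0, 0.0]
wrist_force: [-1.0, -0.5, -1.6]
grip_width: 0.0082
tcp [0.5557 0.3674 0.0757] xang -82.87 F [-0.97 -0.53 -1.58] Ffix [-1.03 -0.41 -1.58] M [ 0.19  0.1  -0.02] j6 -2.86 w 0.0082
nose rel vc (fixture mm) [ 0.1 29.7 15.9] tcp rel [  0.4 119.9  27.4]
```

View pics/w8c.png

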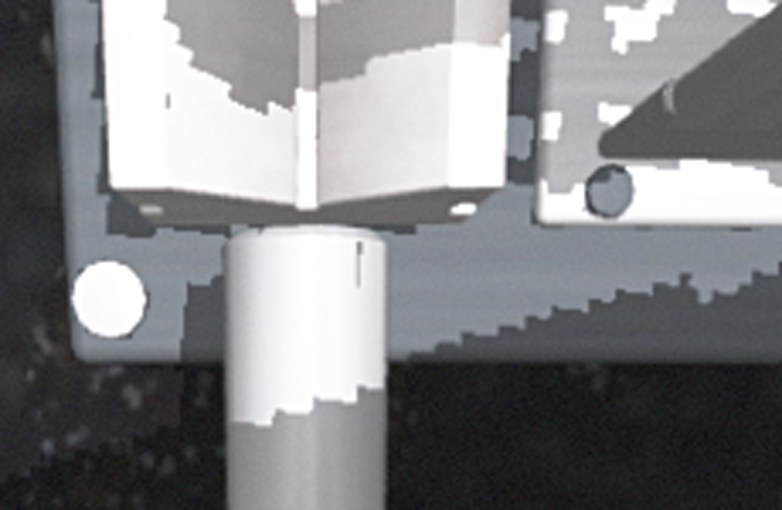

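View pics/s8.png

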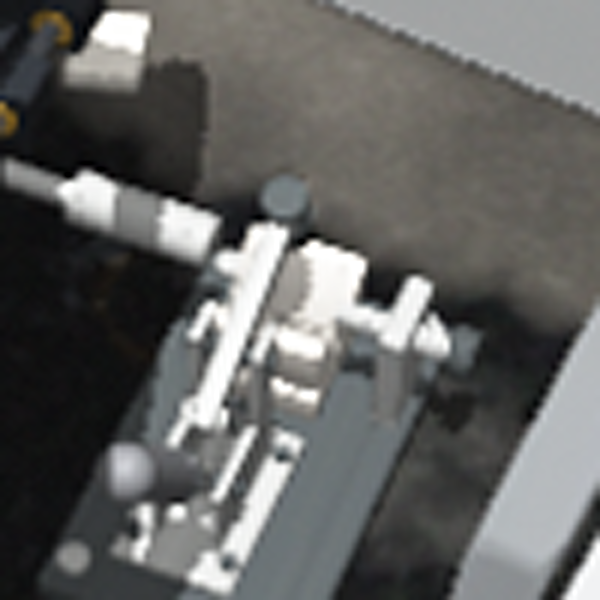

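```bash
python3 -m handwheel '[{"delta_pos":[0,0,0.1],"turn":0,"gripper":0},{"delta_pos":[0.3,0,0],"turn":0,"gripper":0},{"delta_pos":[0.3,0,0],"turn":0,"gripper":0},{"delta_pos":[0,0,0.2],"turn":0,"gripper":0},{"delta_pos":[0,0,0.12],"turn":0,"gripper":0},{"delta_pos":[0,0,0],"turn":0,"gripper":0},{"delta_pos":[0,0,0],"turn":0,"gripper":0},{"delta_pos":[0,0,0],"turn":0,"gripper":0}]'
python3 st.py
```

```text
time_s: 10.35
ee_pos: [0.5576, 0.3527, 0.0656]
orientation: [0.75, -0.662, -0.0, 0.0]
wrist_force: [0.7, 0.6, -2.0]
grip_width: 0.0084
tcp [0.5576 0.3527 0.0656] xang -82.87 F [ 0.74  0.57 -2.  ] Ffix [ 0.81  0.47 -2.  ] M [0.18 0.15 0.04] j6 -2.88 w 0.0084
nose rel vc (fixture mm) [ 0.2 14.8  5.8] tcp rel [  0.5 105.   17.3]
```

```bash
python3 -m handwheel '[{"delta_pos":[0,0,0.08],"turn":0,"gripper":0},{"delta_pos":[0,0,0.08],"turn":0,"gripper":0},{"delta_pos":[0,0,0],"turn":0,"gripper":0},{"delta_pos":[0,0,0],"turn":0,"gripper":0},{"delta_pos":[0,0,0],"turn":0,"gripper":0}]';python3 st.py;python3 -m handwheel '[{"delta_pos":[0,0,0.03],"turn":0,"gripper":0},{"delta_pos":[0,0,0],"turn":0,"gripper":0},{"delta_pos":[0,0,0],"turn":0,"gripper":0}]';python3 st.py
```

```text
time_s: 10.77
ee_pos: [0.5577, 0.3527, 0.0617]
orientation: [0.75, -0.662, -0.0, 0.0]
wrist_force: [0.2, 0.0, -1.8]
grip_width: 0.0083
tcp [0.5577 0.3527 0.0617] xang -82.87 F [ 0.16  0.02 -1.76] Ffix [ 0.16 -0.   -1.76] M [0.19 0.11 0.01] j6 -2.88 w 0.0083
nose rel vc (fixture mm) [ 0.2 14.8  1.9] tcp rel [  0.5 105.   13.4]
time_s: 11.02
ee_pos: [0.5578, 0.3526, 0.061]
orientation: [0.75, -0.662, 0.0, -0.0]
wrist_force: [0.2, -0.3, -1.4]
grip_width: 0.0086
tcp [0.5578 0.3526 0.061 ] xang -82.88 F [ 0.23 -0.28 -1.45] Ffix [ 0.19 -0.31 -1.45] M [ 0.19  0.15 -0.03] j6 -2.88 w 0.0086
nose rel vc (fixture mm) [ 0.3 14.7  1.2] tcp rel [  0.6 104.9  12.7]
```

```bash
python3 -m handwheel '[{"delta_pos":[0,0,0.04],"turn":0,"gripper":0},{"delta_pos":[0,0,0],"turn":0,"gripper":0},{"delta_pos":[0,0,0],"turn":0,"gripper":0}]';python3 st.py;python3 -m handwheel '[{"delta_pos":[0,0,0.04],"turn":0,"gripper":0},{"delta_pos":[0,0,0],"turn":0,"gripper":0},{"delta_pos":[0,0,0],"turn":0,"gripper":0}]';python3 st.py
```

```text
time_s: 11.27
ee_pos: [0.5578, 0.3527, 0.0601]
orientation: [0.75, -0.662, 0.0, -0.0]
wrist_force: [0.1, 0.9, -1.2]
grip_width: 0.0085
tcp [0.5578 0.3527 0.0601] xang -82.88 F [ 0.06  0.94 -1.22] Ffix [ 0.18  0.92 -1.22] M [0.23 0.08 0.02] j6 -2.88 w 0.0085
nose rel vc (fixture mm) [ 0.4 14.7  0.2] tcp rel [  0.6 104.9  11.8]
time_s: 11.52
ee_pos: [0.5578, 0.3527, 0.0591]
orientation: [0.75, -0.662, 0.0, -0.0]
wrist_force: [0.0, 0.8, -0.2]
grip_width: 0.0079
tcp [0.5578 0.3527 0.0591] xang -82.87 F [ 0.05  0.78 -0.17] Ffix [ 0.15  0.77 -0.17] M [ 0.19  0.11 -0.05] j6 -2.88 w 0.0079
nose rel vc (fixture mm) [ 0.4 14.8 -0.7] tcp rel [  0.6 105.   10.8]
```

```bash
python3 -m handwheel '[{"delta_pos":[0,0,0.03],"turn":0,"gripper":0},{"delta_pos":[0,0,0],"turn":0,"gripper":0},{"delta_pos":[0,0,0],"turn":0,"gripper":0}]';python3 st.py;python3 -m handwheel '[{"delta_pos":[0,0,0.02],"turn":0,"gripper":0},{"delta_pos":[0,0,0],"turn":0,"gripper":0},{"delta_pos":[0,0,0],"turn":0,"gripper":0}]';python3 st.py
python3 - <<'E'
from h import *
c=bot.camera("wrist");cv2.imwrite("pics/w9.png",c["color"]); crop(c,190,0,420,150,3.4,"pics/w9c.png")
E
```

```text
time_s: 11.77
ee_pos: [0.5578, 0.3527, 0.0583]
orientation: [0.75, -0.662, 0.0, -0.0]
wrist_force: [-0.5, 1.3, -0.3]
grip_width: 0.008
tcp [0.5578 0.3527 0.0583] xang -82.87 F [-0.5   1.34 -0.28] Ffix [-0.32  1.39 -0.28] M [0.19 0.06 0.01] j6 -2.88 w 0.0080
nose rel vc (fixture mm) [ 0.4 14.8 -1.5] tcp rel [  0.6 105.   10. ]
time_s: 12.02
ee_pos: [0.5578, 0.3527, 0.0578]
orientation: [0.75, -0.662, 0.0, -0.0]
wrist_force: [-0.5, 2.1, 0.5]
grip_width: 0.0086
tcp [0.5578 0.3527 0.0578] xang -82.87 F [-0.5   2.05  0.52] Ffix [-0.23  2.1   0.52] M [0.29 0.07 0.07] j6 -2.88 w 0.0086
nose rel vc (fixture mm) [ 0.4 14.8 -2. ] tcp rel [  0.6 105.    9.5]
```

View pics/w9c.png

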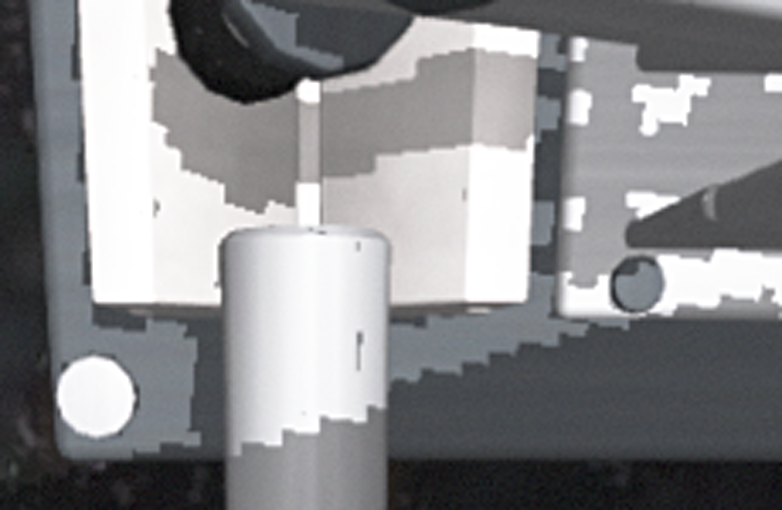

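```bash
python3 -m handwheel '[{"delta_pos":[0,0,-0.05],"turn":0,"gripper":0},{"delta_pos":[0.2,0,0],"turn":0,"gripper":0},{"delta_pos":[0.2,0,0],"turn":0,"gripper":0},{"delta_pos":[0.2,0,0],"turn":0,"gripper":0},{"delta_pos":[0,0,0],"turn":0,"gripper":0},{"delta_pos":[0,0,0],"turn":0,"gripper":0}]' 25;python3 st.py
python3 - <<'E'
from h import *
c=bot.camera("wrist");cv2.imwrite("pics/w10.png",c["color"]); crop(c,190,0,420,150,3.4,"pics/w10c.png")
E
```

```text
time_s: 12.57
ee_pos: [0.5598, 0.3367, 0.0589]
orientation: [0.749, -0.662, 0.0, 0.0]
wrist_force: [0.3, -1.2, -0.2]
grip_width: 0.0091
tcp [0.5598 0.3367 0.0589] xang -82.93 F [ 0.34 -1.17 -0.22] Ffix [ 0.19 -1.21 -0.22] M [-0.12 -0.01  0.04] j6 -2.90 w 0.0091
nose rel vc (fixture mm) [ 0.2 -1.3 -0.9] tcp rel [ 0.6 88.9 10.6]
```

View pics/w10c.png

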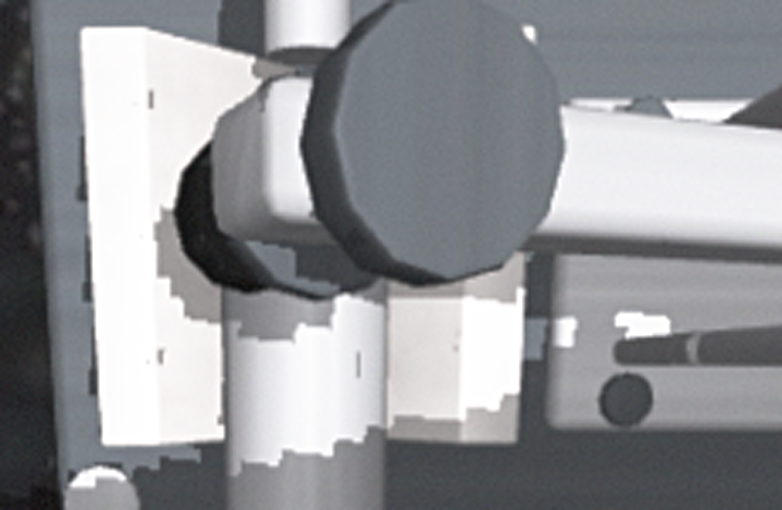

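```bash
python3 -m handwheel '[{"delta_pos":[0.15,0,0],"turn":0,"gripper":0},{"delta_pos":[0.15,0,0],"turn":0,"gripper":0},{"delta_pos":[0.1,0,0],"turn":0,"gripper":0},{"delta_pos":[0.04,0,0],"turn":0,"gripper":0},{"delta_pos":[0,0,0],"turn":0,"gripper":0},{"delta_pos":[0,0,0],"turn":0,"gripper":0}]' 25;python3 st.py
python3 -m handwheel '[{"delta_pos":[0.03,0,0],"turn":0,"gripper":0},{"delta_pos":[0.03,0,0],"turn":0,"gripper":0},{"delta_pos":[0,0,0],"turn":0,"gripper":0},{"delta_pos":[0,0,0],"turn":0,"gripper":0}]';python3 st.py
```

```text
time_s: 13.12
ee_pos: [0.561, 0.3265, 0.059]
orientation: [0.75, -0.662, 0.0, 0.0]
wrist_force: [0.3, -1.5, 0.2]
grip_width: 0.009
tcp [0.561  0.3265 0.059 ] xang -82.87 F [ 0.3  -1.55  0.19] Ffix [ 0.1  -1.57  0.19] M [-0.11  0.02  0.05] j6 -2.92 w 0.0090
nose rel vc (fixture mm) [  0.3 -11.6  -0.8] tcp rel [ 0.5 78.6 10.7]
time_s: 13.45
ee_pos: [0.5611, 0.3254, 0.059]
orientation: [0.75, -0.662, 0.0, -0.0]
wrist_force: [0.6, 1.1, 0.4]
grip_width: 0.0091
tcp [0.5611 0.3254 0.059 ] xang -82.87 F [0.61 1.07 0.39] Ffix [0.74 0.99 0.39] M [0.26 0.04 0.  ] j6 -2.92 w 0.0091
nose rel vc (fixture mm) [  0.2 -12.7  -0.8] tcp rel [ 0.5 77.5 10.7]
```

Run:
```python
from st import *
s,T=st()
c=bot.camera("wrist");cv2.imwrite("pics/w11.png",c["color"])
P=cloud(c)
for v in range(150,260,4): print(v,((P[v,280]-s["ee_pos"])@T*1000).round(1)[[0,2]],end=" ")
c=bot.camera("scene");crop(c,260,160,360,260,6,"pics/s11.png")
c=bot.camera("top");crop(c,220,150,320,225,8,"pics/t11.png")
```

```text
tcp [0.5611 0.3254 0.059 ] xang -82.87 F [0.61 1.07 0.39] Ffix [0.74 0.99 0.39] M [0.26 0.04 0.  ] j6 -2.92 w 0.0091
nose rel vc (fixture mm) [  0.2 -12.7  -0.8] tcp rel [ 0.5 77.5 10.7]
150 [60.   3.1] 154 [58.6  1.2] 158 [56.9  2. ] 162 [55.3  1.8] 166 [53.7  2.2] 170 [51.9  2.8] 174 [50.5  1.4] 178 [48.7  2.1] 182 [47.3  1.2] 186 [45.3  2.6] 190 [43.8  1.7] 194 [42.2  1.4] 198 [40.5  1.4] 202 [38.6  1.9] 206 [36.8  2.2] 210 [33.4  7.4] 214 [31.7  7. ] 218 [29.9  6.8] 222 [27.9  7.1] 226 [25.9  7.4] 230 [24.2  6.9] 234 [22.1  7.3] 238 [20.1  7.7] 242 [18.2  7.6] 246 [16.3  7.3] 250 [14.4  7.2] 254 [12.2  7.6] 258 [10.   7.9]
```

View pics/w11.png

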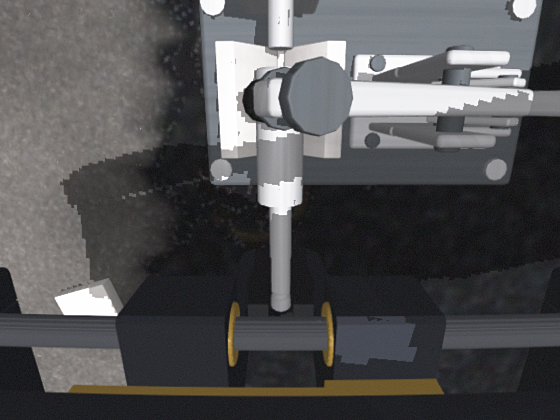

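View pics/s11.png

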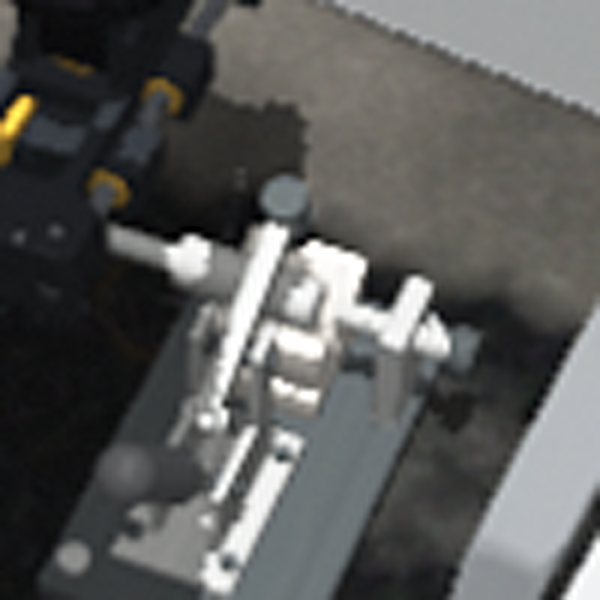

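View pics/t11.png

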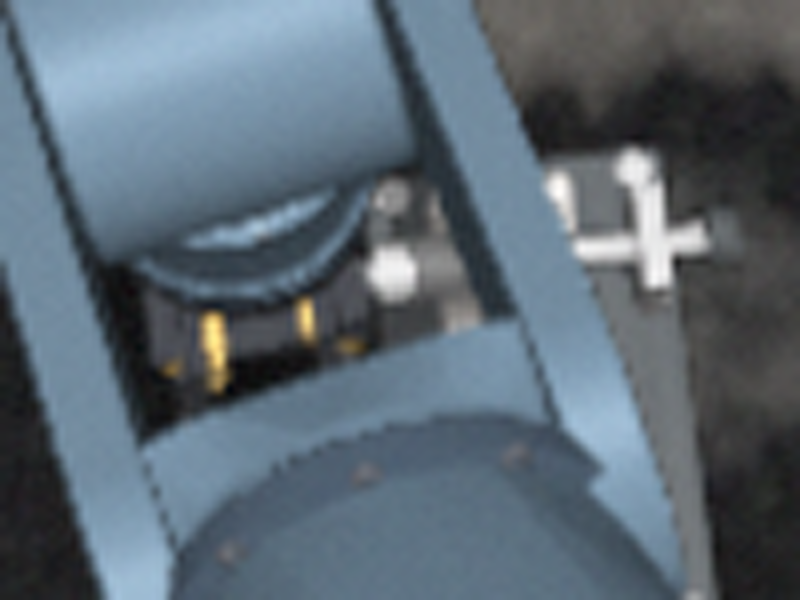

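Run:
```python
from st import *
s,T=st()
c=bot.camera("wrist"); crop(c,255,0,305,75,8,"pics/w11c.png")
for z in (.0483,.0533):
    P=onplane(c,[(280,47),(280,49)],z);print(((P-VC)@FR*1000).round(1))
X=cloud(c)
for v in (30,40,44,46,48,50,54): print(v,((X[v,280]-VC)@FR*1000).round(1))
```

```text
tcp [0.5611 0.3254 0.059 ] xang -82.87 F [ 0.84  2.1  -0.55] Ffix [ 1.1   1.98 -0.55] M [ 0.29  0.03 -0.  ] j6 -2.92 w 0.0091
nose rel vc (fixture mm) [  0.2 -12.7  -0.8] tcp rel [ 0.5 77.5 10.7]
[[  0.8 -21.6   0. ]
 [  0.8 -20.9   0. ]]
[[  0.8 -20.8   5. ]
 [  0.8 -20.1   5. ]]
30 [  0.7 -26.9   3.6]
40 [  0.7 -23.3   4.4]
44 [  0.8 -21.8   5.2]
46 [  0.8 -21.3   4. ]
48 [  0.8 -21.4  -1. ]
50 [  0.8 -23.3 -17.9]
54 [  0.8 -21.4 -16.1]
```

View pics/w11c.png

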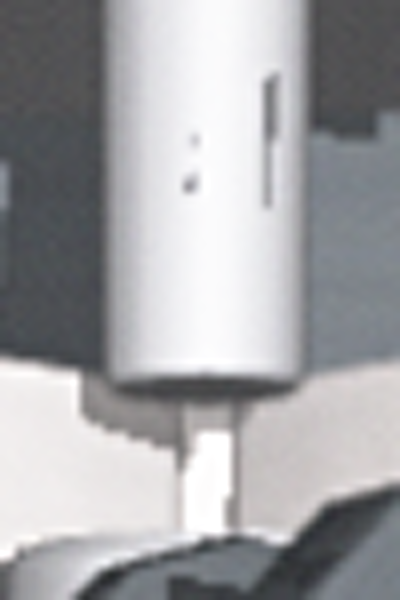

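```bash
python3 -m handwheel '[{"delta_pos":[0.06,0,0],"turn":0,"gripper":0},{"delta_pos":[0.06,0,0],"turn":0,"gripper":0},{"delta_pos":[0.06,0,0],"turn":0,"gripper":0},{"delta_pos":[0.02,0,0],"turn":0,"gripper":0},{"delta_pos":[0,0,0],"turn":0,"gripper":0},{"delta_pos":[0,0,0],"turn":0,"gripper":0}]' 25;python3 st.py
python3 -m handwheel '[{"delta_pos":[0.02,0,0],"turn":0,"gripper":0},{"delta_pos":[0.02,0,0],"turn":0,"gripper":0},{"delta_pos":[0,0,0],"turn":0,"gripper":0}]';python3 st.py
```

```text
time_s: 14.15
ee_pos: [0.5618, 0.3201, 0.0589]
orientation: [0.75, -0.662, 0.0, 0.0]
wrist_force: [0.9, 0.8, 0.9]
grip_width: 0.0091
tcp [0.5618 0.3201 0.0589] xang -82.88 F [0.93 0.81 0.91] Ffix [1.03 0.68 0.91] M [0.12 0.   0.07] j6 -2.93 w 0.0091
nose rel vc (fixture mm) [  0.2 -18.1  -0.8] tcp rel [ 0.5 72.1 10.6]
time_s: 14.4
ee_pos: [0.5619, 0.3194, 0.059]
orientation: [0.75, -0.662, 0.0, -0.0]
wrist_force: [1.1, 1.3, -0.8]
grip_width: 0.0091
tcp [0.5619 0.3194 0.059 ] xang -82.88 F [ 1.13  1.3  -0.84] Ffix [ 1.29  1.15 -0.84] M [0.28 0.   0.02] j6 -2.93 w 0.0091
nose rel vc (fixture mm) [  0.2 -18.8  -0.8] tcp rel [ 0.5 71.4 10.7]
```

```bash
for i in 1; do python3 -m handwheel '[{"delta_pos":[0.02,0,0],"turn":0,"gripper":0},{"delta_pos":[0.02,0,0],"turn":0,"gripper":0},{"delta_pos":[0,0,0],"turn":0,"gripper":0}]'>/dev/null;python3 st.py; python3 -m handwheel '[{"delta_pos":[0.02,0,0],"turn":0,"gripper":0},{"delta_pos":[0,0,0],"turn":0,"gripper":0},{"delta_pos":[0,0,0],"turn":0,"gripper":0}]'>/dev/null;python3 st.py;  done
```

```text
tcp [0.562  0.3184 0.059 ] xang -82.87 F [0.81 0.9  0.69] Ffix [0.92 0.79 0.69] M [ 0.28 -0.06  0.03] j6 -2.93 w 0.0093
nose rel vc (fixture mm) [  0.2 -19.8  -0.8] tcp rel [ 0.5 70.4 10.7]
tcp [0.562  0.3183 0.059 ] xang -82.87 F [ 0.36  2.92 -0.67] Ffix [ 0.73  2.85 -0.67] M [0.74 0.02 0.05] j6 -2.93 w 0.0088
nose rel vc (fixture mm) [  0.2 -19.9  -0.8] tcp rel [ 0.5 70.3 10.7]
```

```bash
python3 -m handwheel '[{"delta_pos":[0.02,0,0],"turn":0,"gripper":0},{"delta_pos":[0,0,0],"turn":0,"gripper":0},{"delta_pos":[0,0,0],"turn":0,"gripper":0}]'>/dev/null;python3 st.py; python3 -m handwheel '[{"delta_pos":[0.02,0,0],"turn":0,"gripper":0},{"delta_pos":[0,0,0],"turn":0,"gripper":0},{"delta_pos":[0,0,0],"turn":0,"gripper":0}]'>/dev/null;python3 st.py
```

```text
tcp [0.562  0.3182 0.0591] xang -82.87 F [ 0.39  6.14 -0.91] Ffix [ 1.17  6.04 -0.91] M [1.03 0.03 0.04] j6 -2.94 w 0.0089
nose rel vc (fixture mm) [  0.2 -20.   -0.8] tcp rel [ 0.4 70.2 10.8]
tcp [0.562  0.3181 0.0591] xang -82.86 F [0.05 7.61 0.42] Ffix [1.02 7.54 0.42] M [1.29 0.05 0.1 ] j6 -2.94 w 0.0086
nose rel vc (fixture mm) [  0.2 -20.1  -0.8] tcp rel [ 0.4 70.1 10.8]
```

```bash
python3 -m handwheel '[{"delta_pos":[0.01,0,0],"turn":0,"gripper":0},{"delta_pos":[0,0,0],"turn":0,"gripper":0},{"delta_pos":[0,0,0],"turn":0,"gripper":0}]'>/dev/null;python3 st.py
python3 - <<'E'
from st import *
s,T=st()
c=bot.camera("wrist");crop(c,200,0,400,220,2.7,"pics/w12.png")
P=cloud(c); Q=((P-VC)@FR*1000)
for v in range(120,270,8): print(v,Q[v,280].round(1)[1:],end=" ")
c=bot.camera("scene");crop(c,260,160,360,260,6,"pics/s12.png")
E
```

```text
tcp [0.562  0.3181 0.0592] xang -82.86 F [0.36 9.99 0.46] Ffix [1.63 9.87 0.46] M [ 1.46  0.11 -0.04] j6 -2.94 w 0.0090
nose rel vc (fixture mm) [  0.1 -20.   -0.8] tcp rel [ 0.4 70.1 10.9]
tcp [0.562  0.3181 0.0592] xang -82.86 F [0.36 9.99 0.46] Ffix [1.63 9.87 0.46] M [ 1.46  0.11 -0.04] j6 -2.94 w 0.0090
nose rel vc (fixture mm) [  0.1 -20.   -0.8] tcp rel [ 0.4 70.1 10.9]
120 [-3.6 61.6] 128 [-2.  64.1] 136 [-0.1 62.9] 144 [ 1.9 61.3] 152 [ 5.7 46.6] 160 [14.1  8.1] 168 [17.2  8.9] 176 [20.3  9.9] 184 [23.8  9. ] 192 [27.1  9.2] 200 [30.9  7.9] 208 [35.7  3.9] 216 [39.8  2.7] 224 [43.  4.] 232 [46.7  4.3] 240 [50.9  3.4] 248 [55.   3.1] 256 [58.2  4.6] 264 [63.   3.1]
```

View pics/w12.png

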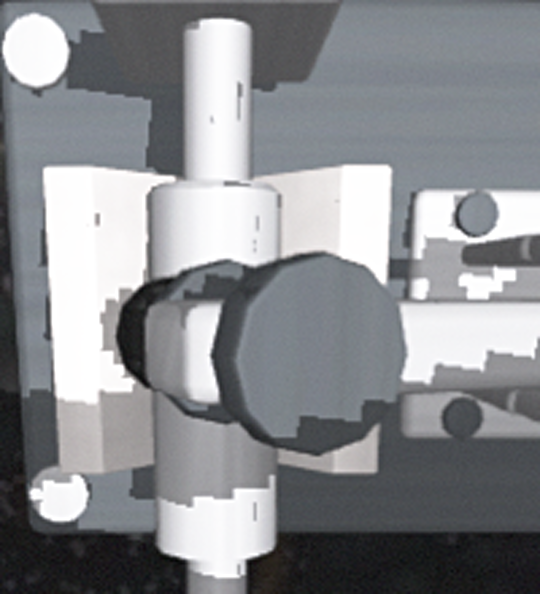

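View pics/s12.png

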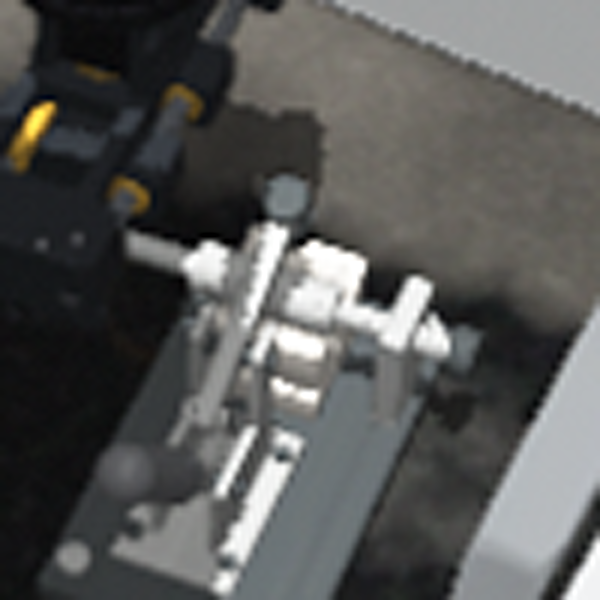

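```bash
python3 -m handwheel '[{"delta_pos":[0,0,0],"turn":0,"gripper":0.12},{"delta_pos":[0,0,0],"turn":0,"gripper":0.2},{"delta_pos":[0,0,0],"turn":0,"gripper":0.35},{"delta_pos":[0,0,0],"turn":0,"gripper":0.35},{"delta_pos":[0,0,0],"turn":0,"gripper":0.35},{"delta_pos":[0,0,-0.2],"turn":0,"gripper":0.35},{"delta_pos":[0,0,-0.6],"turn":0,"gripper":0.35},{"delta_pos":[0,0,-0.8],"turn":0,"gripper":0.35},{"delta_pos":[0,0,-0.9],"turn":0,"gripper":0.35},{"delta_pos":[0,0,-0.9],"turn":0,"gripper":0.35},{"delta_pos":[0,0,-0.9],"turn":0,"gripper":0.35},{"delta_pos":[0,0,-0.9],"turn":0,"gripper":0.35},{"delta_pos":[0,0,0],"turn":0,"gripper":0.35},{"delta_pos":[0,0,0],"turn":0,"gripper":0.35},{"delta_pos":[0,0,0],"turn":0,"gripper":0.35}]'; python3 st.py
python3 - <<'E'
from st import *
c=bot.camera("wrist");cv2.imwrite("pics/w13.png",c["color"]);crop(c,180,60,400,300,2.5,"pics/w13c.png")
P=cloud(c); Q=((P-VC)@FR*1000)
np.save("q13.npy",Q)
E
```

```text
time_s: 17.0
ee_pos: [0.5619, 0.3165, 0.1889]
orientation: [0.75, -0.662, -0.0, 0.0]
wrist_force: [-0.2, 0.1, 0.2]
grip_width: 0.0309
tcp [0.5619 0.3165 0.1889] xang -82.88 F [-0.18  0.07  0.19] Ffix [-0.17  0.09  0.19] M [ 0.01  0.12 -0.03] j6 -2.94 w 0.0309
nose rel vc (fixture mm) [ -0.2 -21.7 129.1] tcp rel [1.000e-01 6.850e+01 1.406e+02]
```

View pics/w13.png

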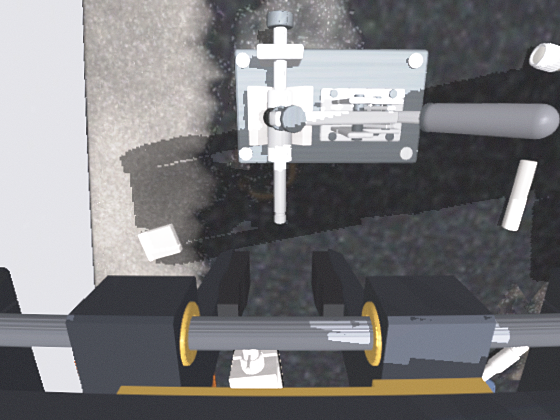

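View pics/w13c.png

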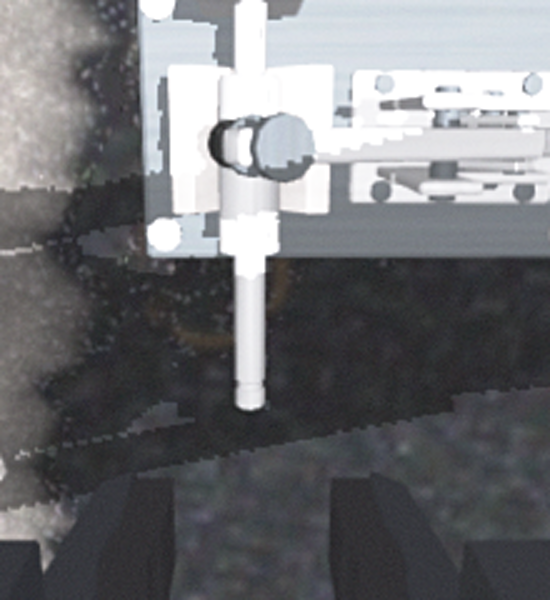

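Run:
```python
from st import *
for n in ("scene","top"):
    c=bot.camera(n); X=cloud(c).reshape(-1,3)
    for x0 in (.3,.35,.4,.45,.5,.55):
        m=(X[:,0]>x0)&(X[:,0]<x0+.05)&(X[:,2]>.05)&(X[:,2]<.6)&(X[:,1]<.2)&(X[:,1]>-.1)
        if m.any(): i=np.argsort(-X[m][:,1])[:400:100]; print(n,x0,X[m][i].round(3).tolist())
```

```text
scene 0.3 [[0.348, 0.187, 0.554], [0.319, 0.169, 0.589], [0.334, 0.099, 0.097], [0.335, 0.088, 0.109]]
scene 0.35 [[0.386, 0.2, 0.546], [0.355, 0.185, 0.574], [0.387, 0.105, 0.138], [0.367, 0.099, 0.12]]
scene 0.4 [[0.404, 0.2, 0.529], [0.444, 0.103, 0.206], [0.404, 0.098, 0.167], [0.446, 0.094, 0.204]]
scene 0.45 [[0.453, 0.106, 0.207], [0.467, 0.1, 0.215], [0.472, 0.094, 0.217], [0.497, 0.089, 0.233]]
scene 0.5 [[0.506, 0.103, 0.236], [0.548, 0.097, 0.26], [0.502, 0.092, 0.234], [0.531, 0.087, 0.174]]
scene 0.55 [[0.558, 0.2, 0.061], [0.551, 0.099, 0.261], [0.563, 0.081, 0.2], [0.557, 0.073, 0.202]]
top 0.3 [[0.349, 0.111, 0.095], [0.349, 0.076, 0.143], [0.324, 0.075, 0.057], [0.315, 0.074, 0.192]]
top 0.35 [[0.369, 0.199, 0.6], [0.396, 0.109, 0.152], [0.385, 0.099, 0.134], [0.379, 0.089, 0.124]]
top 0.4 [[0.403, 0.11, 0.145], [0.416, 0.102, 0.187], [0.433, 0.092, 0.199], [0.424, 0.077, 0.173]]
top 0.45 [[0.457, 0.108, 0.2], [0.468, 0.1, 0.22], [0.466, 0.09, 0.216], [0.451, 0.078, 0.178]]
top 0.5 [[0.504, 0.106, 0.237], [0.515, 0.098, 0.241], [0.535, 0.092, 0.073], [0.518, 0.085, 0.245]]
top 0.55 [[0.578, 0.198, 0.058], [0.552, 0.092, 0.078], [0.57, 0.08, 0.269], [0.565, 0.064, 0.272]]
```

```bash
python3 -m handwheel '[{"delta_pos":[0,0,-0.4],"turn":1,"gripper":0},{"delta_pos":[0,0,0],"turn":1,"gripper":0},{"delta_pos":[0,0,0],"turn":1,"gripper":0},{"delta_pos":[0,0,0],"turn":1,"gripper":0},{"delta_pos":[0,0,0],"turn":1,"gripper":0},{"delta_pos":[0,0,0],"turn":1,"gripper":0},{"delta_pos":[0,0,0],"turn":1,"gripper":0},{"delta_pos":[0,0,0],"turn":1,"gripper":0},{"delta_pos":[0,0,0],"turn":1,"gripper":0},{"delta_pos":[0,0,0],"turn":1,"gripper":0},{"delta_pos":[0,0,0],"turn":1,"gripper":0},{"delta_pos":[0,0,0],"turn":1,"gripper":0},{"delta_pos":[0,0,0],"turn":1,"gripper":0},{"delta_pos":[0,0,0],"turn":1,"gripper":0},{"delta_pos":[0,0,0],"turn":1,"gripper":0},{"delta_pos":[0,0,0],"turn":0,"gripper":0},{"delta_pos":[0,0,0],"turn":0,"gripper":0}]' 20; python3 st.py
python3 -m handwheel '[{"delta_pos":[0.92,-0.457,0],"turn":0,"gripper":0},{"delta_pos":[0.92,-0.457,0],"turn":0,"gripper":0},{"delta_pos":[0.92,-0.457,0],"turn":0,"gripper":0},{"delta_pos":[0.92,-0.457,0],"turn":0,"gripper":0},{"delta_pos":[0.92,-0.457,0],"turn":0,"gripper":0},{"delta_pos":[0.92,-0.457,0],"turn":0,"gripper":0},{"delta_pos":[0,0,0],"turn":0,"gripper":0},{"delta_pos":[0,0,0],"turn":0,"gripper":0},{"delta_pos":[0,0,0],"turn":0,"gripper":0}]';python3 st.py
python3 - <<'E'
from st import *
c=bot.camera("wrist");cv2.imwrite("pics/w14.png",c["color"])
c=bot.camera("scene");crop(c,230,120,390,260,4,"pics/s14.png")
E
```

```text
time_s: 18.57
ee_pos: [0.5618, 0.3165, 0.1979]
orientation: [-0.064, 0.998, -0.0, -0.001]
wrist_force: [0.1, -0.1, 0.0]
grip_width: 0.0004
tcp [0.5618 0.3165 0.1979] xang -172.70 F [ 0.12 -0.13  0.02] Ffix [ 0.1  -0.15  0.02] M [ 0.05 -0.03 -0.05] j6 -1.37 w 0.0004
nose rel vc (fixture mm) [-90.3  68.5 138.2] tcp rel [ -0.   68.5 149.6]
time_s: 19.32
ee_pos: [0.4345, 0.2317, 0.1993]
orientation: [-0.063, 0.998, 0.0, 0.001]
wrist_force: [0.6, 0.7, 0.7]
grip_width: 0.0005
tcp [0.4345 0.2317 0.1993] xang -172.80 F [0.61 0.72 0.7 ] Ffix [0.7  0.64 0.7 ] M [ 0.03 -0.07  0.01] j6 -1.45 w 0.0005
nose rel vc (fixture mm) [-227.2    0.8  139.4] tcp rel [-137.     0.6  151. ]
```

View pics/w14.png

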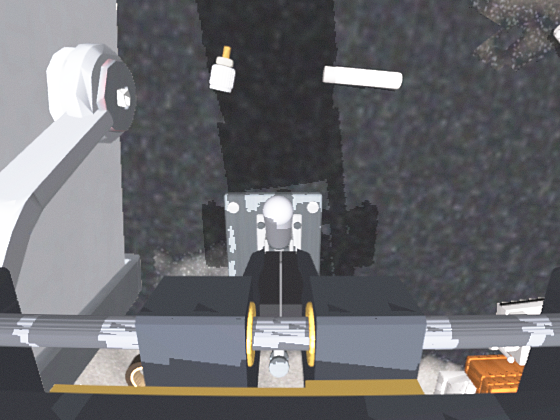

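View pics/s14.png

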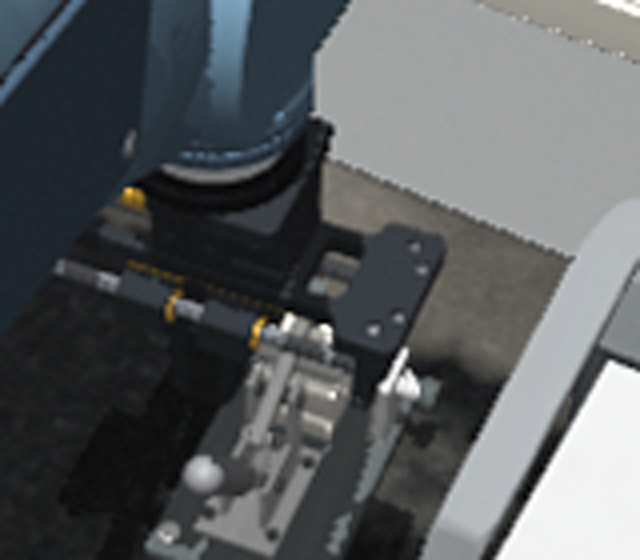

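```bash
python3 -m handwheel '[{"delta_pos":[0,0,0.8],"turn":0,"gripper":0},{"delta_pos":[0,0,0.3],"turn":0,"gripper":0},{"delta_pos":[0,0,0.2],"turn":0,"gripper":0},{"delta_pos":[0,0,0.2],"turn":0,"gripper":0},{"delta_pos":[0,0,0.2],"turn":0,"gripper":0},{"delta_pos":[0,0,0.2],"turn":0,"gripper":0},{"delta_pos":[0,0,0.2],"turn":0,"gripper":0}]';python3 st.py
python3 -m handwheel '[{"delta_pos":[0,0,0.2],"turn":0,"gripper":0},{"delta_pos":[0,0,0.2],"turn":0,"gripper":0},{"delta_pos":[0,0,0],"turn":0,"gripper":0}]';python3 st.py
python3 - <<'E'
from st import *
c=bot.camera("wrist");cv2.imwrite("pics/w15.png",c["color"])
E
```

```text
time_s: 20.0
ee_pos: [0.4342, 0.2316, 0.1464]
orientation: [-0.062, 0.998, 0.0, 0.0]
wrist_force: [-0.1, 0.2, 1.4]
grip_width: 0.0004
tcp [0.4342 0.2316 0.1464] xang -172.87 F [-0.14  0.21  1.43] Ffix [-0.11  0.23  1.43] M [ 0.06 -0.09 -0.01] j6 -1.45 w 0.0004
nose rel vc (fixture mm) [-227.6    0.9   86.5] tcp rel [-137.4    0.6   98.1]
time_s: 20.25
ee_pos: [0.4331, 0.2313, 0.1354]
orientation: [-0.062, 0.998, -0.0, -0.001]
wrist_force: [0.2, 0.4, -1.0]
grip_width: 0.0007
tcp [0.4331 0.2313 0.1354] xang -172.88 F [ 0.18  0.36 -1.03] Ffix [ 0.23  0.33 -1.03] M [ 0.01  0.06 -0.01] j6 -1.45 w 0.0007
nose rel vc (fixture mm) [-228.7    0.7   75.7] tcp rel [-138.4    0.4   87.1]
```

View pics/w15.png

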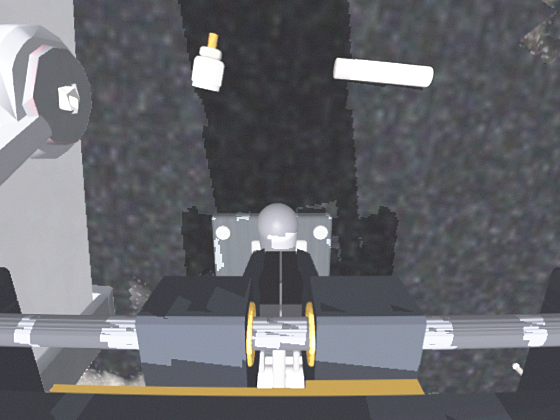

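```bash
python3 -m handwheel '[{"delta_pos":[0,0,0.2],"turn":0,"gripper":0},{"delta_pos":[0,0,0.2],"turn":0,"gripper":0},{"delta_pos":[0,0,0.2],"turn":0,"gripper":0},{"delta_pos":[0,0,0.2],"turn":0,"gripper":0},{"delta_pos":[0,0,0.2],"turn":0,"gripper":0},{"delta_pos":[0,0,0],"turn":0,"gripper":0}]';python3 st.py
python3 -m handwheel '[{"delta_pos":[0,0,0.16],"turn":0,"gripper":0},{"delta_pos":[0,0,0.16],"turn":0,"gripper":0},{"delta_pos":[0,0,0],"turn":0,"gripper":0}]';python3 st.py
python3 -m handwheel '[{"delta_pos":[0,0,0.16],"turn":0,"gripper":0},{"delta_pos":[0,0,0.16],"turn":0,"gripper":0},{"delta_pos":[0,0,0],"turn":0,"gripper":0}]';python3 st.py
```

```text
time_s: 20.8
ee_pos: [0.4329, 0.2313, 0.1102]
orientation: [-0.062, 0.998, -0.0, -0.001]
wrist_force: [0.2, -0.1, -0.5]
grip_width: 0.0
tcp [0.4329 0.2313 0.1102] xang -172.88 F [ 0.18 -0.14 -0.48] Ffix [ 0.16 -0.16 -0.48] M [ 0.03  0.   -0.02] j6 -1.45 w 0.0000
nose rel vc (fixture mm) [-228.9    0.7   50.6] tcp rel [-138.6    0.4   61.9]
time_s: 21.05
ee_pos: [0.4336, 0.2315, 0.1028]
orientation: [-0.062, 0.998, -0.0, -0.0]
wrist_force: [0.5, 0.3, 0.1]
grip_width: 0.0005
tcp [0.4336 0.2315 0.1028] xang -172.88 F [0.47 0.27 0.1 ] Ffix [0.5  0.21 0.1 ] M [ 0.01 -0.14 -0.06] j6 -1.45 w 0.0005
nose rel vc (fixture mm) [-228.2    0.8   43.1] tcp rel [-138.     0.5   54.5]
time_s: 21.3
ee_pos: [0.4341, 0.2316, 0.0954]
orientation: [-0.062, 0.998, 0.0, 0.0]
wrist_force: [2.2, 1.5, 3.0]
grip_width: 0.0004
tcp [0.4341 0.2316 0.0954] xang -172.88 F [2.17 1.53 2.98] Ffix [2.35 1.25 2.98] M [ 0.02 -0.1  -0.03] j6 -1.45 w 0.0004
nose rel vc (fixture mm) [-227.6    0.8   35.5] tcp rel [-137.5    0.6   47.1]
```

```bash
python3 -m handwheel '[{"delta_pos":[0,0,0.14],"turn":0,"gripper":0},{"delta_pos":[0,0,0.14],"turn":0,"gripper":0},{"delta_pos":[0,0,0],"turn":0,"gripper":0}]';python3 st.py
python3 -m handwheel '[{"delta_pos":[0,0,0.14],"turn":0,"gripper":0},{"delta_pos":[0,0,0.14],"turn":0,"gripper":0},{"delta_pos":[0,0,0],"turn":0,"gripper":0}]';python3 st.py
python3 -m handwheel '[{"delta_pos":[0,0,0.12],"turn":0,"gripper":0},{"delta_pos":[0,0,0],"turn":0,"gripper":0}]';python3 st.py
```

```text
time_s: 21.55
ee_pos: [0.4341, 0.2316, 0.0886]
orientation: [-0.062, 0.998, 0.0, 0.0]
wrist_force: [0.0, -0.8, 5.0]
grip_width: 0.0003
tcp [0.4341 0.2316 0.0886] xang -172.87 F [ 0.03 -0.82  5.03] Ffix [-0.08 -0.82  5.03] M [ 0.02  0.06 -0.01] j6 -1.45 w 0.0003
nose rel vc (fixture mm) [-227.7    0.9   28.8] tcp rel [-137.5    0.6   40.3]
time_s: 21.8
ee_pos: [0.4336, 0.2315, 0.0813]
orientation: [-0.062, 0.998, 0.0, -0.0]
wrist_force: [-0.4, -0.3, 3.1]
grip_width: 0.0004
tcp [0.4336 0.2315 0.0813] xang -172.87 F [-0.36 -0.27  3.05] Ffix [-0.39 -0.23  3.05] M [ 0.1   0.07 -0.05] j6 -1.45 w 0.0004
nose rel vc (fixture mm) [-228.1    0.8   21.5] tcp rel [-137.9    0.6   33. ]
time_s: 21.97
ee_pos: [0.4336, 0.2315, 0.0782]
orientation: [-0.062, 0.998, 0.0, -0.0]
wrist_force: [-0.3, 0.1, 2.4]
grip_width: 0.0005
tcp [0.4336 0.2315 0.0782] xang -172.88 F [-0.31  0.12  2.36] Ffix [-0.29  0.16  2.36] M [0.06 0.02 0.  ] j6 -1.45 w 0.0005
nose rel vc (fixture mm) [-228.2    0.8   18.4] tcp rel [-138.     0.5   29.9]
```

Nearing centre; keep stepping gently to the home stop.

```bash
python3 -m handwheel '[{"delta_pos":[0,0,0.12],"turn":0,"gripper":0},{"delta_pos":[0,0,0.12],"turn":0,"gripper":0},{"delta_pos":[0,0,0],"turn":0,"gripper":0}]';python3 st.py
python3 -m handwheel '[{"delta_pos":[0,0,0.1],"turn":0,"gripper":0},{"delta_pos":[0,0,0.06],"turn":0,"gripper":0},{"delta_pos":[0,0,0],"turn":0,"gripper":0}]';python3 st.py
python3 -m handwheel '[{"delta_pos":[0,0,0.04],"turn":0,"gripper":0},{"delta_pos":[0,0,0],"turn":0,"gripper":0},{"delta_pos":[0,0,0],"turn":0,"gripper":0}]';python3 st.py
```

```text
time_s: 22.22
ee_pos: [0.4332, 0.2313, 0.0716]
orientation: [-0.062, 0.998, -0.0, -0.001]
wrist_force: [-0.4, -0.2, -0.4]
grip_width: 0.0002
tcp [0.4332 0.2313 0.0716] xang -172.88 F [-0.42 -0.15 -0.38] Ffix [-0.43 -0.1  -0.38] M [0.02 0.03 0.02] j6 -1.45 w 0.0002
nose rel vc (fixture mm) [-228.6    0.7   11.9] tcp rel [-138.4    0.4   23.3]
time_s: 22.47
ee_pos: [0.4334, 0.2314, 0.0679]
orientation: [-0.062, 0.998, -0.0, -0.0]
wrist_force: [-0.6, -0.3, -0.9]
grip_width: 0.0005
tcp [0.4334 0.2314 0.0679] xang -172.88 F [-0.6  -0.27 -0.88] Ffix [-0.63 -0.2  -0.88] M [0.02 0.04 0.05] j6 -1.45 w 0.0005
nose rel vc (fixture mm) [-228.3    0.7    8.2] tcp rel [-138.1    0.4   19.6]
time_s: 22.72
ee_pos: [0.4338, 0.2315, 0.0675]
orientation: [-0.062, 0.998, -0.0, 0.0]
wrist_force: [0.0, 0.1, 0.1]
grip_width: 0.0005
tcp [0.4338 0.2315 0.0675] xang -172.87 F [0.04 0.15 0.07] Ffix [0.06 0.14 0.07] M [ 0.06  0.02 -0.01] j6 -1.45 w 0.0005
nose rel vc (fixture mm) [-227.9    0.8    7.7] tcp rel [-137.7    0.5   19.2]
```

Snapped home by itself; now approach in small steps until ~15 N.

```bash
python3 -m handwheel '[{"delta_pos":[0,0,0.04],"turn":0,"gripper":0},{"delta_pos":[0,0,0],"turn":0,"gripper":0},{"delta_pos":[0,0,0],"turn":0,"gripper":0}]';python3 st.py|head -1
python3 -m handwheel '[{"delta_pos":[0,0,0.03],"turn":0,"gripper":0},{"delta_pos":[0,0,0],"turn":0,"gripper":0},{"delta_pos":[0,0,0],"turn":0,"gripper":0}]' >/dev/null;python3 st.py|head -1
python3 -m handwheel '[{"delta_pos":[0,0,0.02],"turn":0,"gripper":0},{"delta_pos":[0,0,0],"turn":0,"gripper":0},{"delta_pos":[0,0,0],"turn":0,"gripper":0}]'>/dev/null;python3 st.py|head -1
```

```text
time_s: 22.97
ee_pos: [0.4339, 0.2315, 0.0665]
orientation: [-0.062, 0.998, 0.0, 0.0]
wrist_force: [0.0, -0.4, -0.2]
grip_width: 0.0004
tcp [0.4339 0.2315 0.0665] xang -172.88 F [ 0.01 -0.44 -0.18] Ffix [-0.05 -0.44 -0.18] M [ 0.04 -0.02 -0.03] j6 -1.45 w 0.0004
tcp [0.434  0.2316 0.0662] xang -172.87 F [-1.77 -0.39  4.19] Ffix [-1.81 -0.17  4.19] M [-0.1   0.31 -0.03] j6 -1.45 w 0.0002
tcp [0.434  0.2316 0.066 ] xang -172.87 F [-2.21 -0.73  9.3 ] Ffix [-2.29 -0.44  9.3 ] M [-0.19  0.53 -0.01] j6 -1.45 w 0.0006
```

```bash
python3 -m handwheel '[{"delta_pos":[0,0,0.02],"turn":0,"gripper":0},{"delta_pos":[0,0,0],"turn":0,"gripper":0},{"delta_pos":[0,0,0],"turn":0,"gripper":0}]' >/dev/null;python3 st.py|head -1
python3 -m handwheel '[{"delta_pos":[0,0,0.015],"turn":0,"gripper":0},{"delta_pos":[0,0,0],"turn":0,"gripper":0},{"delta_pos":[0,0,0],"turn":0,"gripper":0}]'>/dev/null;python3 st.py|head -1
```

```text
tcp [0.4341 0.2316 0.0659] xang -172.86 F [-4.28 -1.43 13.1 ] Ffix [-4.43 -0.87 13.1 ] M [-0.27  0.81 -0.03] j6 -1.45 w 0.0004
tcp [0.4341 0.2316 0.0658] xang -172.86 F [-6.23 -2.16 16.57] Ffix [-6.45 -1.35 16.57] M [-0.33  0.99 -0.02] j6 -1.45 w 0.0004
```

```bash
python3 -m handwheel '[{"delta_pos":[0,0,-0.1],"turn":0,"gripper":0},{"delta_pos":[0,0,-0.3],"turn":0,"gripper":0},{"delta_pos":[0,0,-0.8],"turn":0,"gripper":0},{"delta_pos":[0,0,-0.9],"turn":0,"gripper":0},{"delta_pos":[0,0,-0.9],"turn":0,"gripper":0},{"delta_pos":[0,0,-0.9],"turn":0,"gripper":0},{"delta_pos":[0,0,-0.9],"turn":0,"gripper":0},{"delta_pos":[0.5,0,-0.9],"turn":0,"gripper":0},{"delta_pos":[0.9,0,0],"turn":0,"gripper":0},{"delta_pos":[0.9,0,0],"turn":0,"gripper":0},{"delta_pos":[0.9,0,0],"turn":0,"gripper":0},{"delta_pos":[0,0,0],"turn":0,"gripper":0},{"delta_pos":[0,0,0],"turn":0,"gripper":0},{"delta_pos":[0,0,0],"turn":0,"gripper":0}]';python3 st.py
python3 - <<'E'
from st import *
c=bot.camera("top");crop(c,205,155,335,290,4.4,"pics/t16.png")
c=bot.camera("scene");crop(c,200,160,360,290,4.5,"pics/s16.png")
X=cloud(c); 
Q=(X.reshape(-1,3)-VC)@FR*1000
for a in range(-185,-75,15):
    m=(abs(Q[:,0]-a)<5)&(abs(Q[:,1])<8)&(Q[:,2]<120)
    if m.any(): print(a,(Q[m,2].max()+48.3).round(1))
E
```

```text
time_s: 25.13
ee_pos: [0.3552, 0.2217, 0.2074]
orientation: [-0.062, 0.998, 0.0, 0.001]
wrist_force: [-0.1, -0.3, -0.0]
grip_width: 0.0002
tcp [0.3552 0.2217 0.2074] xang -172.87 F [-0.12 -0.3  -0.01] Ffix [-0.16 -0.28 -0.01] M [ 0.07  0.01 -0.02] j6 -1.42 w 0.0002
nose rel vc (fixture mm) [-307.2    1.1  147.4] tcp rel [-217.     0.8  159.1]
-185 54.4
-170 54.0
-155 52.7
-140 51.8
-125 49.6
-110 44.6
-95 43.0
-80 89.3
```

View pics/t16.png

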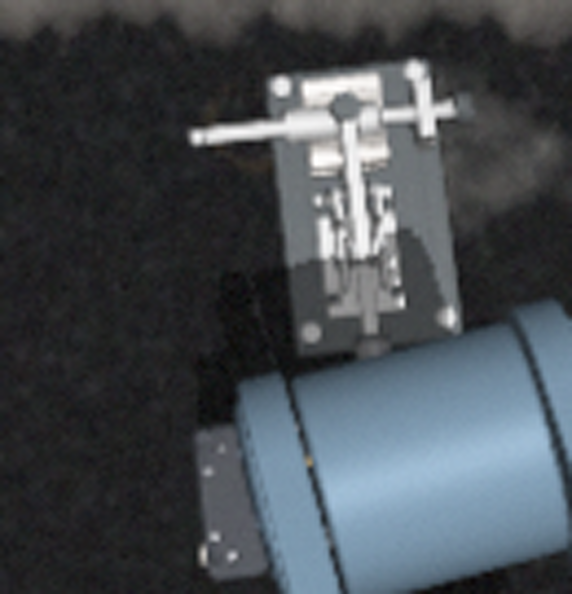

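View pics/s16.png

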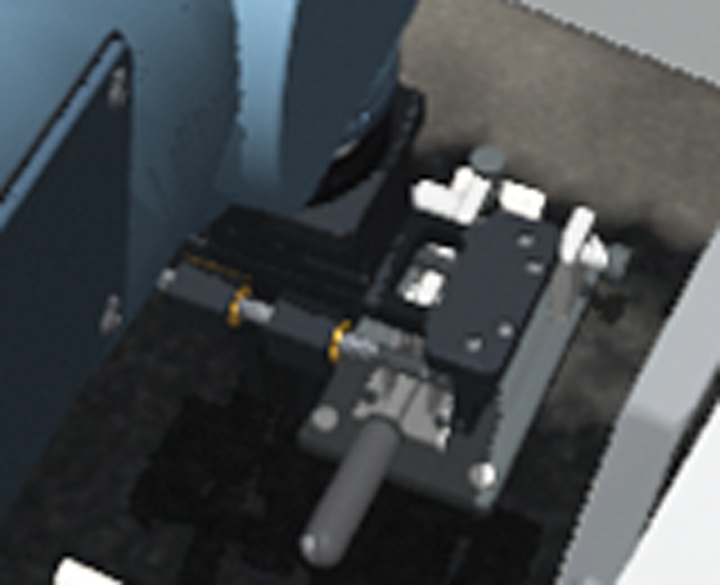

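```bash
python3 -c "
from rig import bot
print(bot.finish_job())"
```

```text
the job is handed in; nothing more can be done
None
```

I loaded and clamped the shaft, then handed the job in at about 25 s of the 72 s. The rig gave no verdict.

- **Shaft:** I gripped it by the slim end and turned it about 142°. I set the nose down in the V about 15 mm on the open side and slid it in under the pad. It stopped at the end-stop at about −20 mm by the arm's reading; the camera had put the stop's face at about −21 mm. The last push read about 10 N at the wrist, of which friction was 1–2 N.
- **Clamp:** I pushed the handle down with closed fingertips. Resistance rose to about 5 N and then fell away as it snapped over centre. I pressed it against the home stop with about 16.6 N downward (about 18 N in all), with the fingertips at 48.8 mm against an expected 49 mm.
- **Last checks:** After I let go, the pictures show the shaft in the V against the stop with the pad on it. The handle is at its home position, and the grip's top slopes by 3 to 5 degrees (3 expected).
- **Disagreement:** The camera put the grip's top about 3 mm higher than expected, slightly more than the 2 mm calibration error. The fingertip height matched, so I went by that.
- **Not measured:** I could not measure the pad force. I did not measure the bystanders again at the end, but the pictures along the way showed nothing touching them.

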